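# Key the sole plate under the stabiliser jack and wind the foot down

## Robot

A 6-joint arm with a two-finger parallel gripper is mounted at the origin on a cart in front of the work surface, level with it; the furniture and walls round the work are solid. World frame = base frame: x ahead of the robot, y to its left, z up, the work surface at z = 0. Lengths are in m, angles in rad, forces in N, time in s.
With the tool pointing down it reaches from about 0.35 to 0.85 m from the base axis. Payload 8.1 kg.
Tool frame: the origin (TCP) lies between the finger pads; the fingertips stand 25 mm ahead of it and the grasp point (between the pads) lies 6 mm ahead of it (robot.tip_extent is the distance from the TCP to the fingertips, in m); z points along the fingers, y is the direction in which the jaws open and shut (so a half turn about z gives the same grasp; the last joint's range is limited). The gripper opens to 93 mm and grips with 3 to 60 N. Pads are 15 mm wide; open, the fingers measure 128 mm over their backs; the gripper's body (75 mm by 188 mm) begins 65 mm behind the grasp point.
Start: joints at [-1.214, 0.13, 1.488, -0, 1.523, -0.085], TCP at [0.257, -0.542, 0.244] pointing down, gripper open.
Joint ranges: [-2.96, 2.96], [-0.89, 2.26], [0.02, 2.5], [-1.34, 4.48], [0, 2.73], [-2.66, 2.66]. Speed limits (rad/s): [2.39, 2.39, 2.79, 3.14, 3.14, 3.14].

## Interface

Orientations are given as a rotation vector (axis times angle).
In Python, from plant import robot gives the robot as it stands.
- The arm moves only by the tool drive_tool, never from a script. Its argument "increments" is a list of rows, each a list of 7 numbers: the closure, from 0 (fully open) to 1 (shut), then the shift along the world's x, y, z in units of 25 mm (1.0 is 25 mm), then the turn, a rotation vector about the world's x, y, z in rad. In form: [[gripper, dx, dy, dz, rx, ry, rz], ...]. A call has 1 to 20 rows; each row is the pose to reach, as a shift and turn from the pose commanded when the call began; what a row does not reach only later rows make up. A row lasts 1/12 s, in which the tool goes at most 41.7 mm and 7.16 degrees, less where a joint would pass 70% of its speed; a pose out of reach is approached as far as the arm can. A call with a gripper value outside its range is refused whole. The fingers move at their own pace and stop on an object; "squeeze" is the grip in N (left out, the last holds). Time passes only in rows, so rows that repeat a pose let the fingers close. It gives the time, the measured TCP pose, the force and the opening at its end, in the units of the state.
- robot.read_state(): the state, without advancing time (a new reading comes with each control period).
- robot.read_camera(name): name is "scene" or "top" or "wrist"; returns a dict with "image" (400x640x3 uint8, red, green, blue), "fx", "fy", "cx", "cy" (pixels), "dist" ([k1, k2, p1, p2, k3] as OpenCV has them; the pictures are not rectified), "T" (4x4, takes a point from camera to world coordinates); the wrist camera has in their place "mount" (4x4, takes a point from camera to tool coordinates, whose origin is the TCP and whose axes are the flange's). Camera axes: x right, y down, z forward; pixel columns grow to the right and rows downward; lengths in m; the calibration is good to about 2 mm. A picture is of the moment at which its call begins: read the wrist's pose just before it. There is no depth.
- robot.close_job(): hands the job in, once; it reports no verdict.
The state is a dict: "t": time; "q": joint angles; "dq": joint speeds; "joint_torque": joint torques, N m; "tool_pos": TCP position; "orientation": TCP orientation; "force": force on the tool from outside, world axes, zero at the start; "wrist_torque": the same for the moment, N m; "opening": finger opening in m.
Only numpy, scipy, OpenCV 4.12 (cv2) and the standard library are available. Lean on these libraries where they do the work, as an engineer would, in place of code of your own. Each camera call takes 0.05 s, during which the arm holds its last target.

## Task

Take the grey sole plate out of its low metal dock and key it onto the stud of the jack's base, grip end towards the front: the wide end of its keyhole over the stud head, then push it in until the stud is at the end of the narrow slot and the plate lies flat with its round rubber seat under the jack's foot. Only then wind the crank clockwise until you feel the sprung foot take load on the plate, and go about a quarter turn further (never more than half a turn), and let go. Do not shift the two bottles, the tip box or the timer.

Things in the scene. Friction and masses are not known exactly. Their poses are not given: they have to be found in the camera images.
- jack: Grey screw jack (stabiliser leg) fixed to the desk. Origin: on the vertical leg axis, at desk level; +x from the open front to the column, z up. Steel base plate 6 mm thick, 90 mm wide, x -105 to +100 mm. Column 44 x 64 mm centred at x +73 mm, 136 mm high. Leg guide and gear case on the axis at z 98 to 184 mm, 48 to 58 mm diameter, under it the leg with the foot; crank on top.
- jack_stud (a point): Top centre of the upright headed stud on the jack's base, at jack x -70 mm, z 24.5 mm: neck 8 mm diameter from z 6 to 20.5 mm (14.5 mm free under the head), head 16 mm diameter, 4 mm thick, its top edge bevelled. Axes as the jack's.
- jack_axis (a point): Point on the leg axis at the top face of the base plate (jack x 0, z 6 mm). Axes as the jack's.
- jack_foot: Rubber disc foot, 40 mm diameter, under the leg. Origin: centre of its underside, on the leg axis; starts 46 to 63 mm above the desk and comes down 24 mm per clockwise crank turn. Sprung: once it touches it stays put while the crank goes on, and its load rises by 6.5 N per mm of leg travel, 39 N per quarter turn. On the keyed plate its underside is 18 mm above the desk.
- jack_crank (a joint): Crank angle in rad, growing clockwise seen from above; 0 = knob towards the jack's +x; starts between -2.2 and 2.2, stops at 15. Clockwise lowers the foot (3.82 mm per rad). It stays where it is left; friction asks about 6 N at the knob, and every 10 N of foot load adds about 0.76 N there.
- knob_mid (a point): Middle of the upright black crank knob, 22 mm diameter, 48 mm tall (28 mm below to 20 mm above this point), 230 mm above the desk, on a 50 mm radius round the leg axis. It spins freely on its pin, so a hand can hold it without turning as it goes round. The crank arm is right under it, 28 mm below this point. Its axes turn with the knob and mean nothing.
- dock: Low aluminium cover fixed to the desk in which the plate is kept, 120 mm deep, 98 mm wide with its flanges, 23 mm high; inside 60 mm wide, 19 mm high, closed at the back. Origin: under the middle of its mouth. The cover lies to +x of it, the mouth looks to -x. No floor: the plate lies on the desk. The desk between it, the jack and the robot is clear.
- sole_plate: Grey flat plate 200 x 50 x 12 mm, about 150 g, with a keyhole. Origin: centre of its underside; +x along its length to the seat end. Starts flat in the dock, only the seat end (85 to 100 mm) out of the mouth. The other, plain grip end (x -100 mm) is outermost at the jack, +x along the jack's +x. Taken across its 50 mm width. Keyed, its underside is 6 mm above the desk.
- plate_seat (a point): Centre of the round dark rubber seat (44 mm diameter) on the top of the plate, at plate x +70 mm.
- plate_big_hole (a point): Centre of the wide end of the keyhole, an eight-sided through hole 28 mm wide, at plate x +32 mm, on the top face.
- plate_slot_end (a point): Where the stud's axis stands, on the top face, when its neck touches the closed end of the narrow slot: plate x -2 mm. The slot is 12 mm wide and runs from the wide hole along the plate's centre line to plate x -6 mm, so from lowering over the stud to the end the plate is pushed 34 mm along its +x.
- buffer_bottle: Bystander: clear bottle with a screw cap, 56 mm diameter, 103 mm high, standing. Origin: centre of its underside.
- stain_bottle: Bystander: small bottle, 46 mm diameter, 85 mm high, standing. Origin: centre of its underside.
- tip_box: Bystander: pipette tip box, 90 x 120 x 67 mm. Origin: centre of its underside.
- bench_timer: Bystander: countdown timer, 37 x 64 x 60 mm. Origin: centre of its underside.

How it is judged:
On the way:
1. the plate lies flat on the jack's base, keyed on the stud and pushed home, before the foot presses on it (horizontal distance between plate_slot_end and jack_stud below 0.008 m and horizontal distance between plate_seat and jack_axis below 0.01 m and z of sole_plate in the frame of jack_axis below 0.003 m and angle between sole_plate's own z axis and vertical below 0.05 rad and contact force between jack_foot and sole_plate below 1 N), for 0.1 s.
At the end, for the whole second after the job is handed in: The plate lies flat on the jack's base (within 3 mm and 0.05 rad), the stud within 8 mm of the end of the narrow slot and the seat within 10 mm of the leg axis; the foot presses on the plate with at least 20 N (and never over 100 N); all at rest (contact force between jack_foot and sole_plate above 20 N and horizontal distance between plate_slot_end and jack_stud below 0.008 m and horizontal distance between plate_seat and jack_axis below 0.01 m and z of sole_plate in the frame of jack_axis below 0.003 m and angle between sole_plate's own z axis and vertical below 0.05 rad and linear speed of sole_plate below 0.01 m/s); the robot touches nothing.
It fails at once if the jack is over-wound: more than 100 N on the plate (contact force between jack_foot and sole_plate above 100 N).
It fails at once if a bottle, the tip box or the timer is shifted by more than 30 mm or knocked over (distance of any of buffer_bottle, stain_bottle, tip_box, bench_timer from where it was at the start of the episode above 0.03 m or angle between any of buffer_bottle, stain_bottle's own z axis and vertical above 0.6 rad).
It also fails if it takes over 72 s, if anything falls off the work surface, if the arm or the gripper's body presses on something with over 40 N, if the wrist force passes 120 N, or if a joint passes its speed limit or range.

## Working session

There is one attempt and no reset: what is moved stays moved. The work goes in short steps, Python scripts to look and compute and a tool call to move; the robot and the scene stay as the last step left them, time stands still between calls to the robot, and variables do not carry over. Pictures are saved under pics/ and viewed, and the job is handed in when it is done.

Besides the shell and the picture viewer there is one more tool, called after "Emit:" as a command line: name --pt "numbers of a row" for each row, then --argument value for the rest. drive_tool: Moves the arm, as the interface text tells. Its arguments: {"type":"object","properties":{"increments":{"type":"array"},"squeeze":{"type":"number"}},"required":["increments"]}

```bash
mkdir -p pics; ls; cat > h.py <<'E'
import numpy as np, cv2
from scipy.spatial.transform import Rotation as R
from plant import robot
def cam(n,save=None):
    s=robot.read_state(); c=robot.read_camera(n)
    c['K']=np.array([[c['fx'],0,c['cx']],[0,c['fy'],c['cy']],[0,0,1.]]);c['dist']=np.array(c['dist'],float)
    if n=='wrist':
        T=np.eye(4);T[:3,:3]=R.from_rotvec(s['orientation']).as_matrix();T[:3,3]=s['tool_pos'];c['T']=T@np.array(c['mount'])
    c['T']=np.array(c['T'])
    if save: cv2.imwrite('pics/'+save,c['image'][:,:,::-1])
    return c
def ray(c,uv):
    p=cv2.undistortPoints(np.array(uv,float).reshape(-1,1,2),c['K'],c['dist']).reshape(-1,2)
    d=np.c_[p,np.ones(len(p))]@c['T'][:3,:3].T
    return c['T'][:3,3],d
def onz(c,uv,z):
    o,d=ray(c,uv); return o+d*((z-o[2])/d[:,2])[:,None]
def proj(c,P):
    Ti=np.linalg.inv(c['T']); rv=cv2.Rodrigues(Ti[:3,:3])[0]
    return cv2.projectPoints(np.array(P,float).reshape(-1,1,3),rv,Ti[:3,3],c['K'],c['dist'])[0].reshape(-1,2)
E
python3 - <<'E'
from h import *
for n in['scene','top','wrist']:
    c=cam(n,n+'0.png'); print(n,c['T'].round(3).tolist(),c['fx'],c['dist'])
s=robot.read_state();print(s, robot.tip_extent)
E
```

```text
pics
scene [[-0.784, -0.42, 0.456, 0.01], [-0.62, 0.541, -0.568, 0.72], [-0.008, -0.728, -0.685, 1.05], [0.0, 0.0, 0.0, 1.0]] 405.213440005186 [-0.06183083  0.          0.          0.          0.        ]
top [[0.012, -0.99, 0.138, 0.385], [-1.0, -0.014, -0.019, -0.017], [0.02, -0.138, -0.99, 1.618], [0.0, 0.0, 0.0, 1.0]] 443.40929266420704 [-0.0843551  0.         0.         0.         0.       ]
wrist [[0.427, -0.87, -0.245, 0.325], [-0.904, -0.412, -0.113, -0.51], [-0.002, 0.27, -0.963, 0.384], [0.0, 0.0, 0.0, 1.0]] 322.3410467637102 [-0.00015206  0.          0.          0.          0.        ]
{'t': 0.15, 'q': array([-1.21439144e+00,  1.31012758e-01,  1.48903513e+00, -3.64453019e-06,
        1.52299990e+00, -8.54128655e-02]), 'dq': array([-1.54185701e-03, -2.51701797e-04, -3.51898258e-03,  3.21070599e-05,
        6.71061570e-04, -1.35150952e-03]), 'joint_torque': array([ 1.09508856e-03, -5.60475004e+01, -4.92336094e+01,  7.68470764e-02,
        3.05428624e-02, -6.62828597e-05]), 'tool_pos': array([ 0.25641917, -0.54199599,  0.24281012]), 'orientation': array([-3.06384152e+00, -6.88059251e-01,  3.14281327e-04]), 'force': array([-0.03285705, -0.0099898 ,  0.16760333]), 'wrist_torque': array([-0.04570021,  0.03385813,  0.01642866]), 'opening': 0.09291530877925201} 0.025
```

View pics/scene0.png

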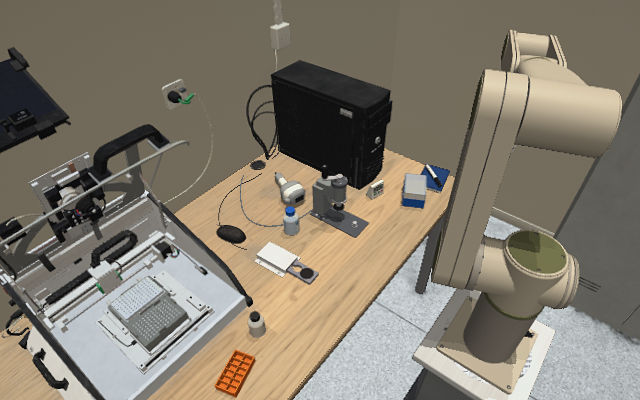

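View pics/top0.png

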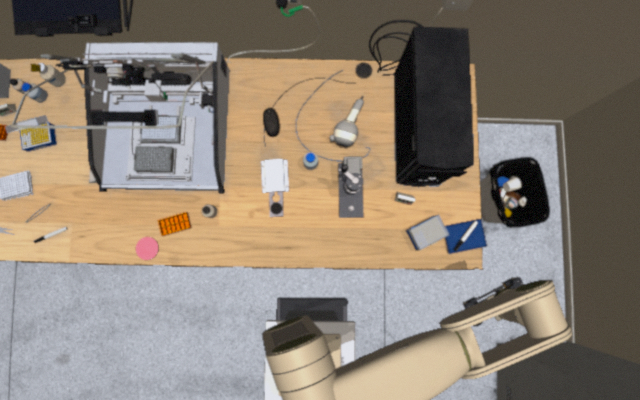

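View pics/wrist0.png

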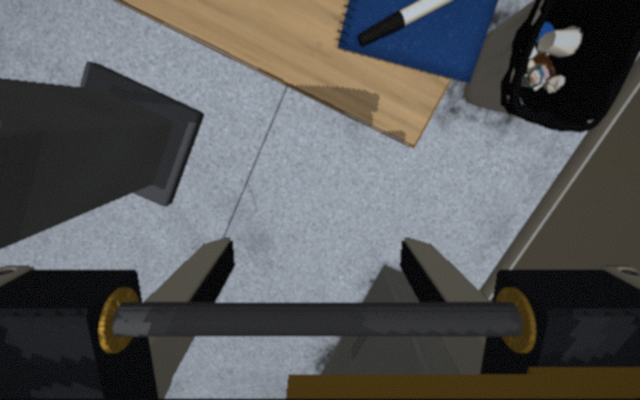

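The top view shows the dock at about (275,176) with the plate end at (277,207), and the jack at (350,190) with its stud near (351,208). Next I'll zoom in.

```bash
python3 - <<'E'
import cv2
a=cv2.imread('pics/top0.png')[140:225,240:420]
cv2.imwrite('pics/top0z.png',cv2.resize(a,None,fx=4.4,fy=4.4,interpolation=cv2.INTER_CUBIC))
a=cv2.imread('pics/scene0.png')[155:290,245:390]
cv2.imwrite('pics/scene0z.png',cv2.resize(a,None,fx=4.4,fy=4.4,interpolation=cv2.INTER_CUBIC))
from h import *
E
python3 - <<'E'
import sys;sys.path.insert(0,'.')
E
```

```text
(no output)
```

View pics/top0z.png

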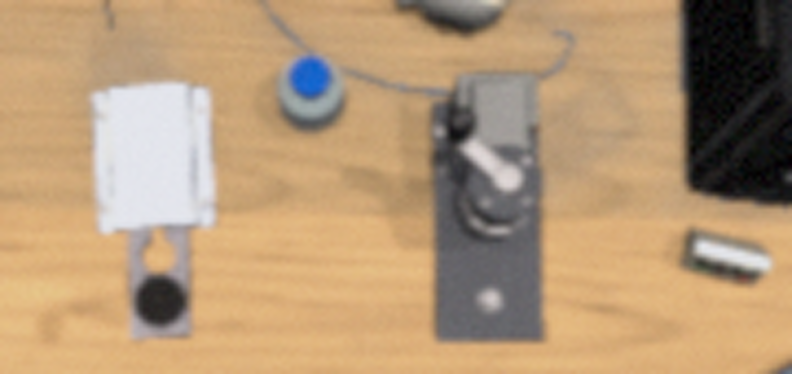

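View pics/scene0z.png

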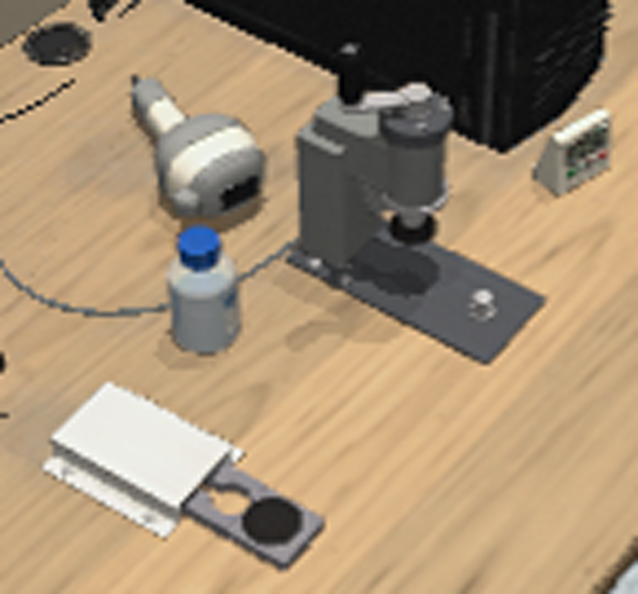

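```bash
python3 - <<'E'
from h import *
c=robot.read_camera; c=cam('top'); s=cam('scene')
f=lambda x,y:(240+x/4.4,140+y/4.4)
g=lambda x,y:(245+x/4.4,155+y/4.4)
print('top seat',onz(c,f(161,300),.012).round(4), 'plate end',onz(c,[f(131,337),f(190,337)],.012).round(4),'mouth',onz(c,[f(128,228),f(190,225)],.02).round(3))
print('stud',onz(c,f(490,300),.0245).round(4),'base front',onz(c,[f(437,339),f(543,340)],.006).round(4),'base rear',onz(c,[f(436,100),f(541,100)],.006).round(4))
print('hub',onz(c,f(509,178),.205).round(3),'knob top',onz(c,f(462,118),.245).round(3))
print('scene seat',onz(s,g(273,521),.012).round(4),'stud',onz(s,g(484,297),.0245).round(4),'base',onz(s,[g(487,363),g(546,298)],.006).round(4),'plate',onz(s,[g(283,568),g(324,521)],.012).round(4))
print('knobtop',onz(s,g(350,48),.25).round(3),'hub',onz(s,g(414,92),.205).round(3),'cap',onz(s,g(198,240),.1).round(3))
print(robot.read_state()['t'])
E
```

```text
top seat [[0.5523 0.1282 0.012 ]] plate end [[0.5213 0.1521 0.012 ]
 [0.522  0.1035 0.012 ]] mouth [[0.611 0.156 0.02 ]
 [0.614 0.105 0.02 ]]
stud [[ 0.5548 -0.143   0.0245]] base front [[ 0.5237 -0.1006  0.006 ]
 [ 0.524  -0.1887  0.006 ]] base rear [[ 0.7257 -0.0983  0.006 ]
 [ 0.7272 -0.1871  0.006 ]]
hub [[ 0.626 -0.142  0.205]] knob top [[ 0.662 -0.105  0.245]]
scene seat [[0.5492 0.1309 0.012 ]] stud [[ 0.5528 -0.1397  0.0245]] base [[ 0.5186 -0.0965  0.006 ]
 [ 0.5217 -0.1855  0.006 ]] plate [[0.5169 0.1585 0.012 ]
 [0.52   0.1081 0.012 ]]
knobtop [[ 0.659 -0.101  0.25 ]] hub [[ 0.623 -0.134  0.205]] cap [[0.723 0.009 0.1  ]]
0.25
```

Emit:
drive_tool --pt "0 9.8 26.8 1 0 0 -0.44" --pt "0 9.8 26.8 1 0 0 -0.44" --pt "0 9.8 26.8 1 0 0 -0.44" --pt "0 9.8 26.8 1 0 0 -0.44" --pt "0 9.8 26.8 1 0 0 -0.44" --pt "0 9.8 26.8 1 0 0 -0.44" --pt "0 9.8 26.8 1 0 0 -0.44" --pt "0 9.8 26.8 1 0 0 -0.44" --pt "0 9.8 26.8 1 0 0 -0.44" --pt "0 9.8 26.8 1 0 0 -0.44" --pt "0 9.8 26.8 1 0 0 -0.44" --pt "0 9.8 26.8 1 0 0 -0.44" --pt "0 9.8 26.8 1 0 0 -0.44" --pt "0 9.8 26.8 1 0 0 -0.44" --pt "0 9.8 26.8 1 0 0 -0.44" --pt "0 9.8 26.8 1 0 0 -0.44" --pt "0 9.8 26.8 1 0 0 -0.44" --pt "0 9.8 26.8 1 0 0 -0.44" --pt "0 9.8 26.8 1 0 0 -0.44" --pt "0 9.8 26.8 1 0 0 -0.44"

```text
t: 1.92
tool_pos: [0.5013, 0.1276, 0.2683]
orientation: [3.141, 0.005, -0.001]
force: [-0.3, 0.7, 0.5]
opening: 0.0933
```

```bash
python3 - <<'E'
from h import *
c=cam('wrist','w1.png'); s=robot.read_state(); print(s['tool_pos'],s['orientation'],s['q'],c['T'].round(3))
E
```

```text
[0.50126675 0.12678643 0.2683858 ] [ 3.14092325e+00  2.62007729e-03 -9.67844022e-04] [ 1.48941331e-01 -1.03965634e-01  1.67975861e+00 -5.69909693e-04
  1.56650781e+00  1.71807196e+00] [[ 0.003 -0.963 -0.271  0.577]
 [-1.    -0.003 -0.001  0.128]
 [-0.     0.271 -0.963  0.409]
 [ 0.     0.     0.     1.   ]]
```

View pics/w1.png

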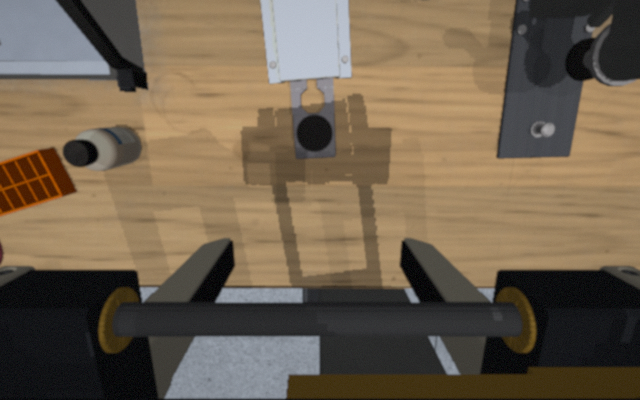

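The wrist view shows the seat disc at (315,132), the plate's end edge on row 157, the stud head at (543,129) and the base front corners at (499,157) and (569,156).

```bash
python3 - <<'E'
from h import *
a=cv2.imread('pics/w1.png')
for n,(x0,x1,y0,y1) in dict(p=(255,375,70,170),j=(490,610,80,170)).items():
    cv2.imwrite(f'pics/w1{n}.png',cv2.resize(a[y0:y1,x0:x1],None,fx=6,fy=6,interpolation=cv2.INTER_CUBIC))
E
```

```text
(no output)
```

View pics/w1p.png

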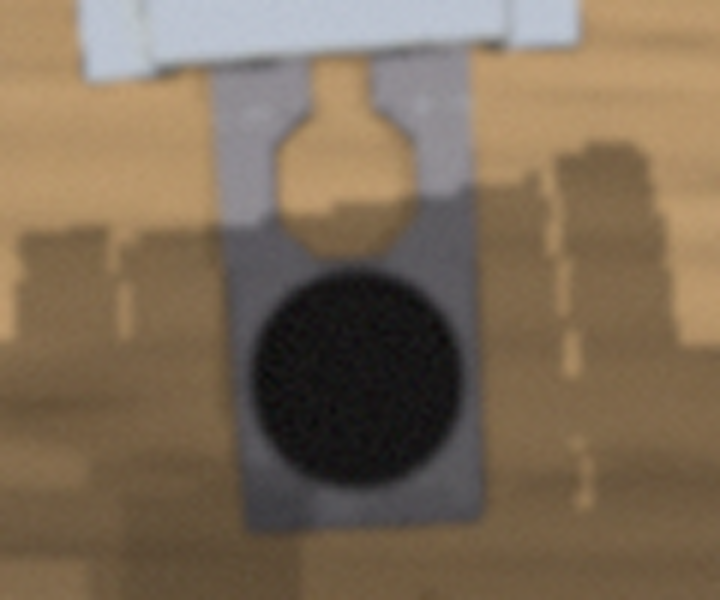

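View pics/w1j.png

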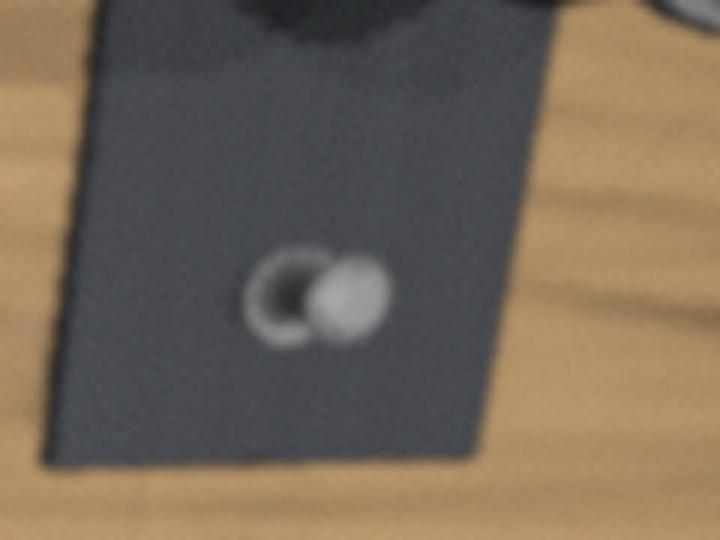

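```bash
cat > w1.py <<'E'
from h import *
c=cam('wrist')
p=lambda *L:[(255+x/6,70+y/6) for x,y in L]
j=lambda *L:[(490+x/6,80+y/6) for x,y in L]
P=onz(c,p((247,530),(485,520),(357,378),(346,185),(217,180),(471,180)),.012);print(P.round(4))
print('yaw left/right edges',[np.arctan2(*(P[i]-P[k])[[1,0]]) for i,k in((0,4),(1,5))],'centre',np.arctan2(*(P[2]-P[3])[[1,0]]))
J=onz(c,j((45,465),(475,457),(105,0),(552,20)),.006);print(J.round(4))
print('jack yaw',[np.arctan2(*(J[k]-J[i])[[1,0]]) for i,k in((0,2),(1,3))])
print('stud',onz(c,j((350,297)),.0245).round(4),'ring',onz(c,j((295,297)),.006).round(4))
E
python3 w1.py
```

```text
[[0.5238 0.1524 0.012 ]
 [0.5259 0.1036 0.012 ]
 [0.5543 0.1298 0.012 ]
 [0.5913 0.132  0.012 ]
 [0.5922 0.1572 0.012 ]
 [0.5923 0.1075 0.012 ]]
yaw left/right edges [np.float64(-3.071794792478967), np.float64(-3.08298907611698)] centre -3.083899945348318
[[ 0.5244 -0.0987  0.006 ]
 [ 0.5262 -0.1878  0.006 ]
 [ 0.6152 -0.0965  0.006 ]
 [ 0.6116 -0.1847  0.006 ]]
jack yaw [np.float64(0.02379279383927394), np.float64(0.03646478386980588)]
stud [[ 0.5595 -0.1425  0.0245]] ring [[ 0.5586 -0.1443  0.006 ]]
```

Emit:
drive_tool --pt "0 2.9 0.12 -4 0 0 0.06" --pt "0 2.9 0.12 -4 0 0 0.06" --pt "0 2.9 0.12 -4 0 0 0.06" --pt "0 2.9 0.12 -8 0 0 0.06" --pt "0 2.9 0.12 -8 0 0 0.06" --pt "0 2.9 0.12 -8 0 0 0.06" --pt "0 2.9 0.12 -9.3 0 0 0.06" --pt "0 2.9 0.12 -9.6 0 0 0.06" --pt "0 2.9 0.12 -9.6 0 0 0.06" --pt "0 2.9 0.12 -9.6 0 0 0.06"

```text
t: 2.85
tool_pos: [0.5739, 0.1291, 0.0289]
orientation: [3.14, 0.094, -0.001]
force: [0.3, 0.3, -0.2]
opening: 0.0928
```

```bash
python3 - <<'E'
from h import *
c=cam('wrist','w2.png'); s=robot.read_state(); print(s['tool_pos'],s['orientation'],s['force'])
E
```

```text
[0.57434857 0.12934793 0.02941112] [3.14013049e+00 9.42623026e-02 8.32845773e-04] [0.21082947 0.22369175 0.17982015]
```

View pics/w2.png

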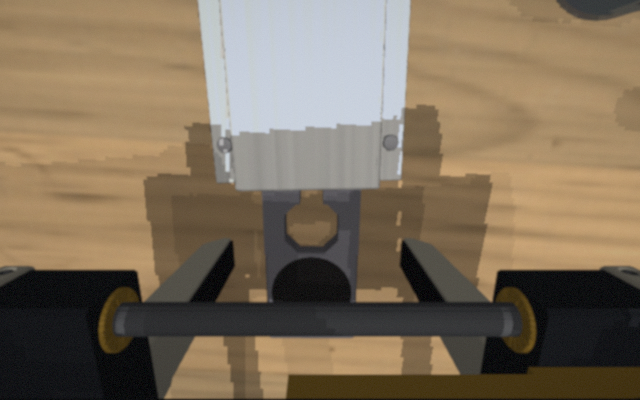

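Plate sits between the open fingers (edges at columns 263 and 358), about 3 mm to the left of centre. I'll shift slightly, grip and pull straight out.

Emit:
drive_tool --pt "0 0 0.1 0 0 0 0" --pt "0.3 0 0.1 0 0 0 0" --pt "1 0 0.1 0 0 0 0" --pt "1 0 0.1 0 0 0 0" --pt "1 0 0.1 0 0 0 0" --pt "1 0 0.1 0 0 0 0" --pt "1 0 0.1 0 0 0 0" --pt "1 0 0.1 0 0 0 0" --pt "1 -0.5 0.07 0 0 0 0" --pt "1 -1.2 0.03 0 0 0 0" --pt "1 -2 -0.02 0 0 0 0" --pt "1 -2.8 -0.07 0 0 0 0" --pt "1 -3.6 -0.12 0 0 0 0" --pt "1 -4.4 -0.16 0 0 0 0" --pt "1 -4.8 -0.19 0 0 0 0" --pt "1 -4.8 -0.19 0 0 0 0" --squeeze 40

```text
t: 4.23
tool_pos: [0.4524, 0.1258, 0.0286]
orientation: [3.14, 0.098, -0.001]
force: [0.0, 0.2, -1.2]
opening: 0.0494
```

```bash
python3 - <<'E'
from h import *
c=cam('wrist','w3.png'); s=robot.read_state(); print(s['tool_pos'],s['orientation'],s['force'],s['opening'])
E
```

```text
[0.45332052 0.12590258 0.0287153 ] [ 3.14006647e+00  9.75938878e-02 -1.13491988e-04] [ 0.18348157  0.6450358  -1.45927295] 0.04953070821375552
```

View pics/w3.png

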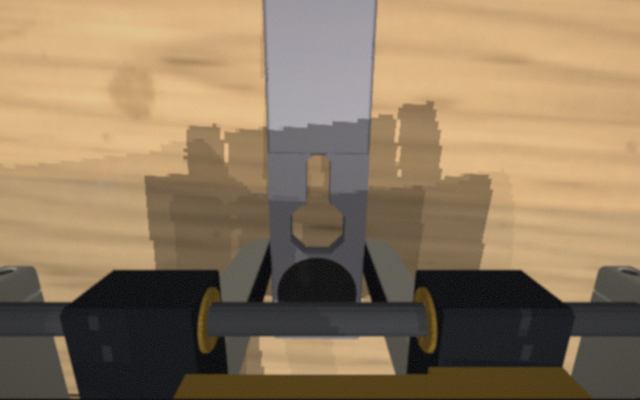

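Plate pulled clear of the dock: slot end at (318,155), wide hole at (318,225). Now release, slide along the plate to the grip half, and re-grip.

Emit:
drive_tool --pt "0 0 0 0 0 0 0" --pt "0 0 0 0 0 0 0" --pt "0 0 0 0 0 0 0" --pt "0 0 0 0 0 0 0" --pt "0 1 0.06 0 0 0 0" --pt "0 2 0.12 0 0 0 0" --pt "0 3 0.18 0 0 0 0" --pt "0 3.9 0.24 -0.04 0 0 0" --pt "0 3.9 0.24 -0.04 0 0 0" --pt "0.3 3.9 0.24 -0.04 0 0 0" --pt "1 3.9 0.24 -0.04 0 0 0" --pt "1 3.9 0.24 -0.04 0 0 0" --pt "1 3.9 0.24 -0.04 0 0 0" --pt "1 3.9 0.24 -0.04 0 0 0" --pt "1 3.9 0.24 -0.04 0 0 0" --pt "1 3.9 0.24 -0.04 0 0 0" --squeeze 60

```text
t: 5.62
tool_pos: [0.5514, 0.1319, 0.0278]
orientation: [3.14, 0.097, 0.0]
force: [0.3, -0.4, -0.4]
opening: 0.0507
```

```bash
python3 - <<'E'
from h import *
c=cam('wrist','w4.png'); s=robot.read_state(); print(s['tool_pos'],s['orientation'],s['force'],s['opening'])
E
```

```text
[0.55144382 0.13183339 0.02784173] [3.13998935e+00 9.72299794e-02 2.87430409e-04] [-0.97668346 -1.21656802  0.67076011] 0.04942307237733172
```

View pics/w4.png

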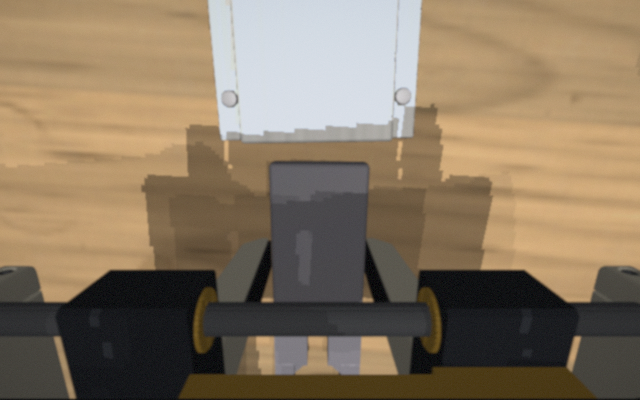

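Emit:
drive_tool --pt "1 0 0 1 0 0 0" --pt "1 0 0 2 0 0 0" --pt "1 0 0 3.5 0 0 0" --pt "1 -1 -0.5 5 0 0 0.06" --pt "1 -2 -1 5 0 0 0.18" --pt "1 -3 -2 5 0 0 0.3" --pt "1 -4 -3 5 0 0 0.42" --pt "1 -5 -4 5 0 0 0.54" --pt "1 -5.2 -4.8 5 0 0 0.66" --pt "1 -5.2 -5.2 5 0 0 0.78" --pt "1 -5.2 -5.2 5 0 0 0.9" --pt "1 -5.2 -5.2 5 0 0 1.02" --pt "1 -5.2 -5.2 5 0 0 1.14" --pt "1 -5.2 -5.2 5 0 0 1.26" --pt "1 -5.2 -5.2 5 0 0 1.38" --pt "1 -5.2 -5.2 5 0 0 1.5" --pt "1 -5.2 -5.2 5 0 0 1.55" --pt "1 -5.2 -5.2 5 0 0 1.55"

```text
t: 7.17
tool_pos: [0.4212, 0.0019, 0.1524]
orientation: [-2.172, -2.269, 0.0]
force: [-0.8, -0.7, -1.6]
opening: 0.049
```

Emit:
drive_tool --pt "1 0 -0.4 0 0 0 0.12" --pt "1 0 -0.8 0 0 0 0.24" --pt "1 0 -1.2 0 0 0 0.36" --pt "1 0 -1.6 0 0 0 0.48" --pt "1 0 -2 0 0 0 0.6" --pt "1 0 -2.4 0 0 0 0.72" --pt "1 0 -2.8 0 0 0 0.84" --pt "1 0 -3.2 0 0 0 0.96" --pt "1 0 -3.6 0 0 0 1.08" --pt "1 0 -4 0 0 0 1.2" --pt "1 0 -4.4 0 0 0 1.32" --pt "1 0 -4.8 0 0 0 1.44" --pt "1 0 -5.2 0 0 0 1.55" --pt "1 0 -5.6 0 0 0 1.55" --pt "1 0 -5.6 0 0 0 1.55" --pt "1 0 -5.6 0 0 0 1.55"

```text
t: 8.5
tool_pos: [0.4214, -0.1383, 0.1525]
orientation: [0.023, -3.141, -0.001]
force: [0.2, -0.0, -1.7]
opening: 0.0494
```

```bash
python3 - <<'E'
from h import *
c=cam('wrist','w5.png'); s=robot.read_state(); print(s['t'],s['tool_pos'],s['orientation'],s['force'],s['wrist_torque'],s['opening'],s['q'])
cam('scene','s5.png');cam('top','t5.png')
a=cv2.imread('pics/s5.png')[155:290,245:390]
cv2.imwrite('pics/s5z.png',cv2.resize(a,None,fx=4.4,fy=4.4,interpolation=cv2.INTER_CUBIC))
E
```

```text
8.55 [ 0.42138605 -0.13795864  0.15247481] [ 2.46998195e-02 -3.14113421e+00 -6.91479541e-04] [-0.76743545  0.38361162 -2.14577599] [ 0.11959723 -0.02818352  0.02323349] 0.04924541781088581 [-4.32320810e-01 -2.44099792e-01  2.01680316e+00  2.49398398e-04
  1.36940371e+00 -2.01889345e+00]
```

View pics/w5.png

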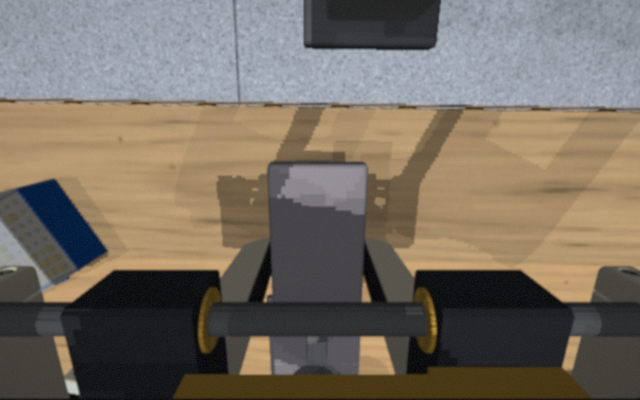

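View pics/s5z.png

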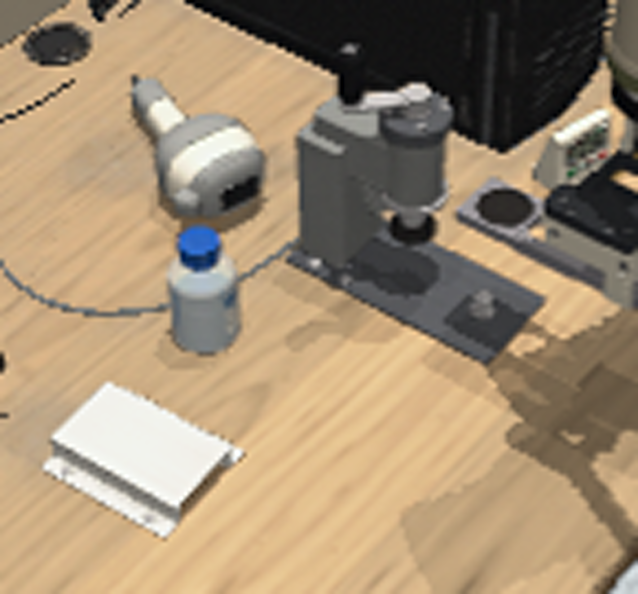

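View pics/t5.png

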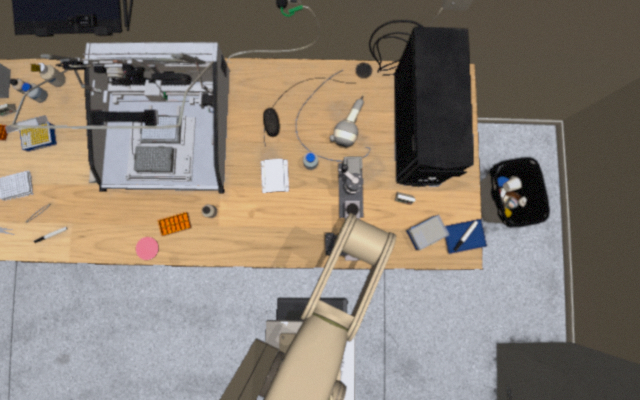

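```bash
python3 - <<'E'
from h import *
c=cam('wrist'); s=cam('scene'); t=cam('top')
e=onz(c,[(270,163),(368,163)],.1365); print('grip end',e.round(4))
tp=robot.read_state()['tool_pos'];print(tp)
g=lambda x,y:(245+x/4.4,155+y/4.4)
print('seat scene',onz(s,g(504,207),.1365).round(4),'seat top',onz(t,(352,208.5),.1365).round(4))
print('plate far corners scene', onz(s,[g(487,180),g(543,211)],.1365).round(4))
# foot height: ray at foot bottom edge vs axis
o,d=ray(s,g(411,245)); 
n=np.array([.6245,-.142])
k=((n-o[:2])@d[0,:2])/(d[0,:2]@d[0,:2]); print('foot low edge',(o+k*d[0]))
print('foot front pt z guesses', [onz(s,g(411,245),z).round(3).tolist() for z in(.04,.045,.05,.055,.06)])
for z in (.006,.03,.045,.05,.055,.06,.065):
    print(z,[( (proj(s,[[.6245+r*np.cos(a),-.142+r*np.sin(a),z]])[0]-[245,155])*4.4).round(0).tolist() for r,a in((0,0),(.02,np.pi/2+.9),(.02,-np.pi/2),(.02,2.5))])
E
```

```text
grip end [[ 0.3709 -0.1615  0.1365]
 [ 0.3701 -0.1136  0.1365]]
[ 0.42156928 -0.13770839  0.1526082 ]
seat scene [[ 0.5366 -0.1337  0.1365]] seat top [[ 0.5418 -0.1363  0.1365]]
plate far corners scene [[ 0.5644 -0.1511  0.1365]
 [ 0.5107 -0.1481  0.1365]]
foot low edge [ 0.62697802 -0.14022384  0.03868683]
foot front pt z guesses [[[0.626, -0.139, 0.04]], [[0.623, -0.135, 0.045]], [[0.62, -0.131, 0.05]], [[0.617, -0.126, 0.055]], [[0.614, -0.122, 0.06]]]
0.006 [[414.0, 273.0], [420.0, 290.0], [428.0, 260.0], [421.0, 290.0]]
0.03 [[415.0, 253.0], [421.0, 269.0], [429.0, 240.0], [422.0, 269.0]]
0.045 [[415.0, 240.0], [421.0, 256.0], [429.0, 226.0], [422.0, 256.0]]
0.05 [[415.0, 235.0], [421.0, 252.0], [429.0, 222.0], [422.0, 251.0]]
0.055 [[415.0, 231.0], [422.0, 247.0], [430.0, 217.0], [422.0, 247.0]]
0.06 [[415.0, 226.0], [422.0, 243.0], [430.0, 213.0], [422.0, 243.0]]
0.065 [[415.0, 222.0], [422.0, 238.0], [430.0, 208.0], [423.0, 238.0]]
```

```bash
python3 - <<'E'
import cv2
a=cv2.imread('pics/s5.png')[175:235,310:375]
cv2.imwrite('pics/s5j.png',cv2.resize(a,None,fx=10,fy=10,interpolation=cv2.INTER_CUBIC))
E
```

```text
(no output)
```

View pics/s5j.png

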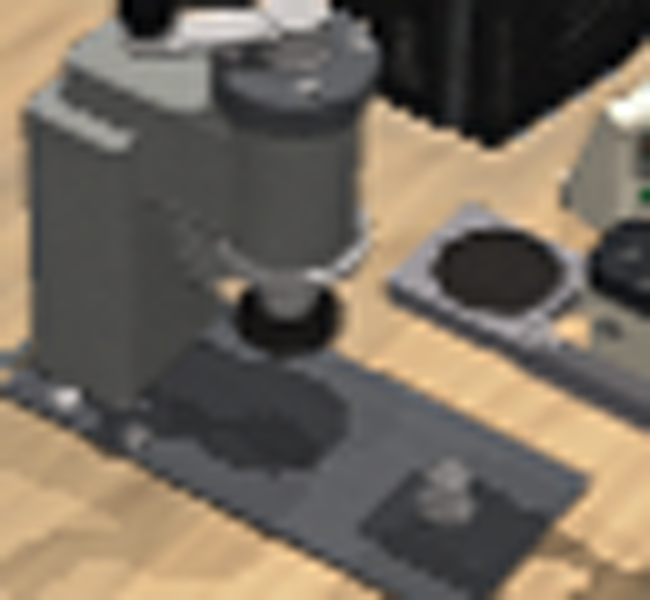

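The foot's lower rim is at (339,211) in the scene view, about 55 mm up. The plate is held level with its seat forward. Now lower in front of the jack, then slide over the stud with the plate's underside about 30 mm up.

Emit:
drive_tool --pt "1 0 -0.28 -1.2 0 0 0" --pt "1 0 -0.28 -2.4 0 0 0" --pt "1 0 -0.28 -3.2 0 0 0" --pt "1 0 -0.28 -3.7 0 0 0" --pt "1 0.6 -0.28 -3.74 0 0 0" --pt "1 1.2 -0.28 -3.74 0 0 0" --pt "1 1.7 -0.28 -3.74 0 0 0" --pt "1 2.0 -0.28 -3.74 0 0 0" --pt "1 2.22 -0.28 -3.74 0 0 0" --pt "1 2.22 -0.28 -3.74 0 0 0" --pt "1 2.22 -0.28 -3.74 0 0 0"

```text
t: 9.72
tool_pos: [0.4768, -0.145, 0.059]
orientation: [0.032, -3.141, -0.0]
force: [-0.6, -1.0, -1.4]
opening: 0.0491
```

```bash
python3 - <<'E'
from h import *
s=robot.read_state(); print(s['t'],s['tool_pos'],s['orientation'],s['force'],s['opening'])
cam('scene','s6.png');cam('top','t6.png')
a=cv2.imread('pics/s6.png')[175:235,310:390]
cv2.imwrite('pics/s6z.png',cv2.resize(a,None,fx=9,fy=9,interpolation=cv2.INTER_CUBIC))
a=cv2.imread('pics/t6.png')[160:245,310:400]
cv2.imwrite('pics/t6z.png',cv2.resize(a,None,fx=7,fy=7,interpolation=cv2.INTER_CUBIC))
E
```

```text
9.7167 [ 0.47681317 -0.14496692  0.05904013] [ 3.21014370e-02 -3.14090419e+00 -1.98392426e-04] [-0.63021298 -0.96291398 -1.39709814] 0.049140300615138625
```

View pics/s6z.png

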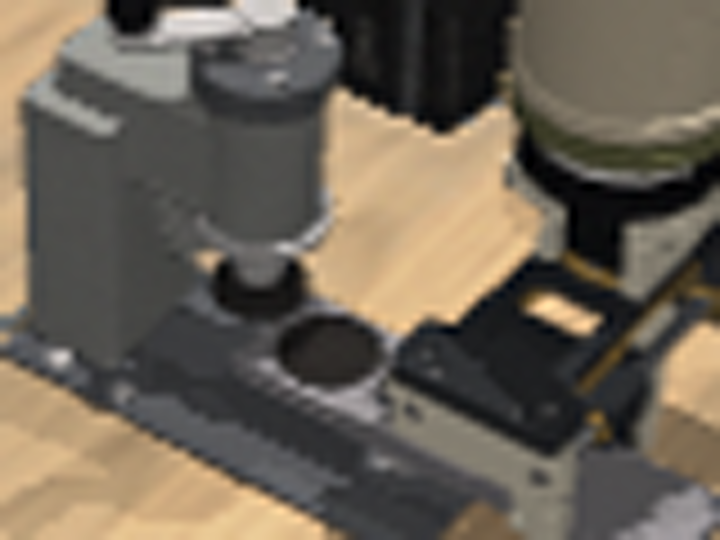

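View pics/t6z.png

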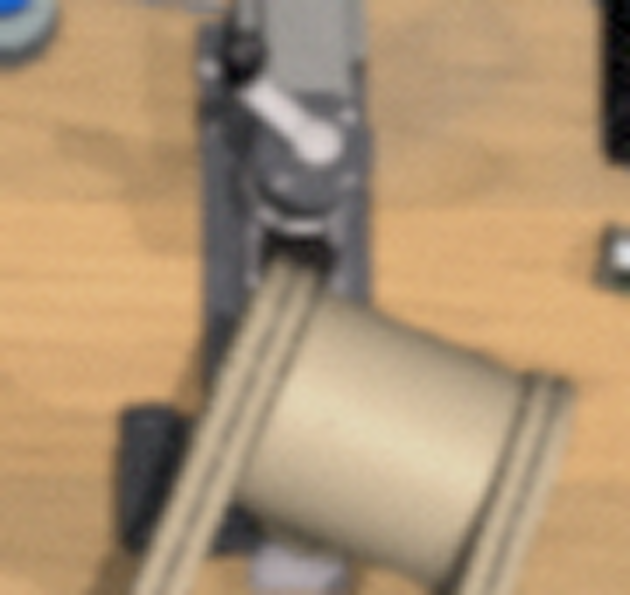

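```bash
python3 - <<'E'
from h import *
s=cam('scene')
i=cv2.imread('pics/s6.png');
# dark seat mask centroid
g=cv2.cvtColor(i,cv2.COLOR_BGR2GRAY); m=(g<62).astype(np.uint8)
n,l,st,ce=cv2.connectedComponentsWithStats(m[205:225,330:355]);print(st.tolist(),(ce+[330,205]).round(1).tolist())
print('seat',onz(s,[(310+330/9,175+350/9)],.0432).round(4))
i0=cv2.imread('pics/scene0.png')[207:235,345:365]
print('stud from s5j', onz(s,[(310+447/10,175+472/10)],.0245).round(4), 'base front corner R',onz(s,[(310+590/10,175+483/10)],.006).round(4))
E
```

```text
[[0, 0, 25, 20, 258], [3, 0, 19, 13, 121], [0, 4, 20, 16, 115], [23, 9, 2, 4, 5], [22, 14, 1, 1, 1]] [[343.7, 214.3], [343.0, 211.1], [336.6, 218.3], [353.8, 215.6], [352.0, 219.0]]
seat [[ 0.5911 -0.1412  0.0432]]
stud from s5j [[ 0.5545 -0.1403  0.0245]] base front corner R [[ 0.5204 -0.1829  0.006 ]]
```

Hole over the stud to within 2 mm (scene view, relative to the stud). Lowering.

Emit:
drive_tool --pt "1 0.03 0 -0.2 0 0 0" --pt "1 0.03 0 -0.4 0 0 0" --pt "1 0.03 0 -0.6 0 0 0" --pt "1 0.03 0 -0.8 0 0 0" --pt "1 0.03 0 -0.95 0 0 0" --pt "1 0.03 0 -0.98 0 0 0" --pt "1 0.03 0 -0.98 0 0 0"

```text
t: 10.45
tool_pos: [0.4775, -0.145, 0.0342]
orientation: [0.032, -3.141, -0.001]
force: [-0.2, -0.0, -1.3]
opening: 0.0493
```

```bash
python3 - <<'E'
from h import *
s=robot.read_state(); print(s['t'],s['tool_pos'],s['orientation'],s['force'],s['wrist_torque'],s['opening'])
cam('scene','s7.png')
a=cv2.imread('pics/s7.png')[175:235,310:390]
cv2.imwrite('pics/s7z.png',cv2.resize(a,None,fx=9,fy=9,interpolation=cv2.INTER_CUBIC))
E
```

```text
10.45 [ 0.4774721  -0.14500432  0.03419068] [ 3.17300037e-02 -3.14053880e+00 -5.96072153e-04] [-0.20283229 -0.04275133 -1.28125867] [ 0.07219415 -0.01011992  0.00838173] 0.04927399827760169
```

View pics/s7z.png

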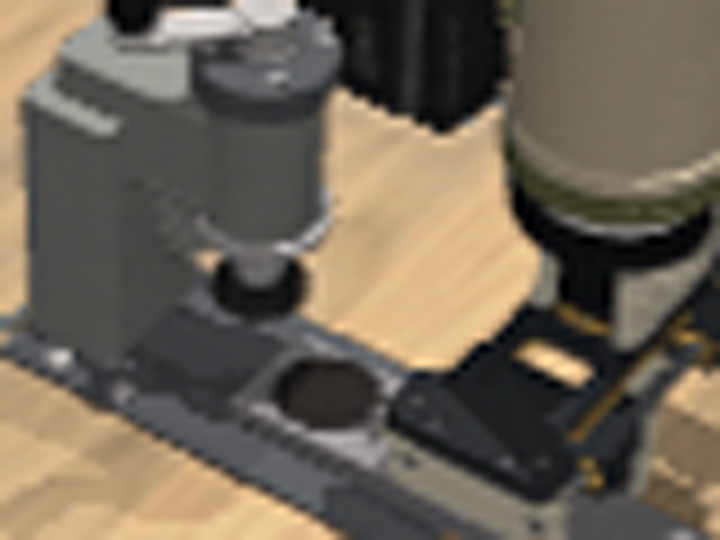

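Plate is down over the stud with no resistance (only its weight is felt). Next, push in.

Emit:
drive_tool --pt "1 0.2 0 0 0 0 0" --pt "1 0.4 0.01 0 0 0 0" --pt "1 0.6 0.01 0 0 0 0" --pt "1 0.75 0.02 0 0 0 0" --pt "1 0.9 0.02 0 0 0 0" --pt "1 0.9 0.02 0 0 0 0"

```text
t: 11.0
tool_pos: [0.5013, -0.1447, 0.0348]
orientation: [-0.032, 3.141, -0.0]
force: [0.5, -0.2, -2.1]
opening: 0.0492
```

Emit:
drive_tool --pt "1 0.1 0 0 0 0 0" --pt "1 0.2 0 0 0 0 0" --pt "1 0.3 0.01 0 0 0 0" --pt "1 0.3 0.01 0 0 0 0"

```text
t: 11.33
tool_pos: [0.5083, -0.1444, 0.0348]
orientation: [-0.032, 3.141, -0.0]
force: [-0.1, -0.7, -1.6]
opening: 0.049
```

Emit:
drive_tool --pt "1 0.06 0 0 0 0 0" --pt "1 0.12 0 0 0 0 0" --pt "1 0.12 0 0 0 0 0"

```text
t: 11.58
tool_pos: [0.5111, -0.1444, 0.0347]
orientation: [-0.032, 3.141, -0.0]
force: [0.4, -0.2, -1.1]
opening: 0.0494
```

Emit:
drive_tool --pt "1 0.06 0 0 0 0 0" --pt "1 0.1 0 0 0 0 0" --pt "1 0.1 0 0 0 0 0"

```text
t: 11.83
tool_pos: [0.5126, -0.1443, 0.0343]
orientation: [0.032, -3.14, -0.0]
force: [-4.1, -0.6, -0.4]
opening: 0.0494
```

Emit:
drive_tool --pt "1 0.05 0 0 0 0 0" --pt "1 0.05 0 0 0 0 0"

```text
t: 12.0
tool_pos: [0.5128, -0.1443, 0.034]
orientation: [0.032, -3.138, -0.001]
force: [-9.1, -0.6, 2.3]
opening: 0.0493
```

```bash
python3 - <<'E'
from h import *
cam('scene','s8.png')
a=cv2.imread('pics/s8.png')[175:235,310:390]
cv2.imwrite('pics/s8z.png',cv2.resize(a,None,fx=9,fy=9,interpolation=cv2.INTER_CUBIC))
E
```

```text
(no output)
```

View pics/s8z.png

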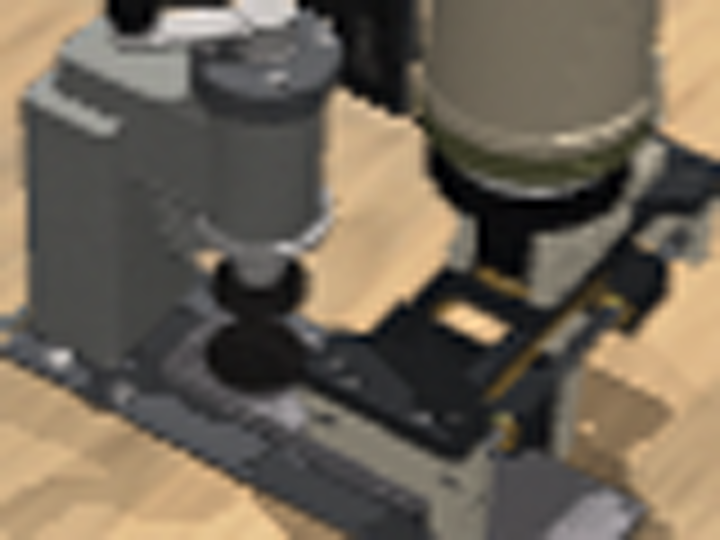

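Foot at (262,285), seat directly below it at (258,355), and the push force rose to 9 N after 35 mm of travel, so the plate is home. Releasing and backing off.

Emit:
drive_tool --pt "1 -0.05 0 0 0 0 0" --pt "0 -0.05 0 0 0 0 0" --pt "0 -0.05 0 0 0 0 0" --pt "0 -0.05 0 0 0 0 0" --pt "0 -0.05 0 0 0 0 0" --pt "0 -0.05 0 0.6 0 0 0" --pt "0 -0.1 0 1.5 0 0 0" --pt "0 -1 0 3 0 0 0" --pt "0 -2 0 4.5 0 0 0" --pt "0 -2.5 0 6 0 0 0" --pt "0 -2.5 0 7.5 0 0 0" --pt "0 -2.5 0 9 0 0 0" --pt "0 -2.5 0 9 0 0 0"

```text
t: 13.13
tool_pos: [0.4554, -0.1459, 0.2693]
orientation: [-0.031, 3.128, -0.009]
force: [0.5, 0.2, 0.9]
opening: 0.0932
```

```bash
python3 - <<'E'
from h import *
s=robot.read_state(); print(s['t'],s['tool_pos'],s['orientation'],s['force'],s['q'])
c=cam('wrist','w9.png');cam('top','t9.png');cam('scene','s9.png')
a=cv2.imread('pics/t9.png')[150:230,310:400]
cv2.imwrite('pics/t9z.png',cv2.resize(a,None,fx=7,fy=7,interpolation=cv2.INTER_CUBIC))
a=cv2.imread('pics/s9.png')[160:235,300:380]
cv2.imwrite('pics/s9z.png',cv2.resize(a,None,fx=8,fy=8,interpolation=cv2.INTER_CUBIC))
E
```

```text
13.1333 [ 0.4553609  -0.14587082  0.26932927] [-0.0313836   3.12824289 -0.00920063] [0.47928425 0.20234806 0.8670479 ] [-4.17377955e-01 -2.28747208e-01  1.78913346e+00  1.10040256e-04
  1.56677497e+00 -2.00823794e+00]
```

View pics/w9.png

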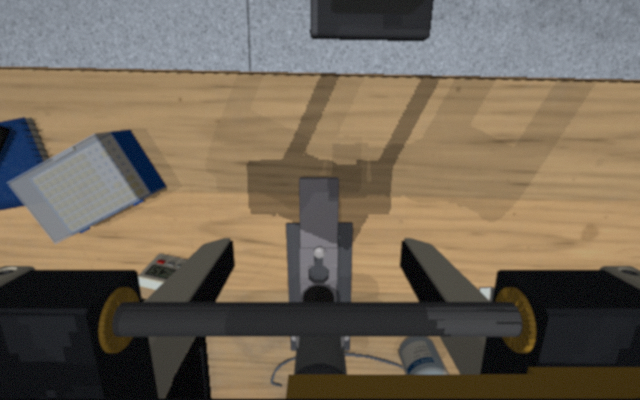

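View pics/t9z.png

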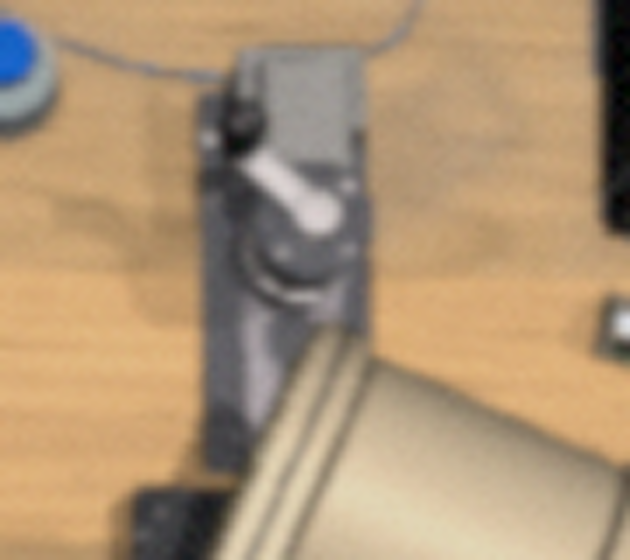

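View pics/s9z.png

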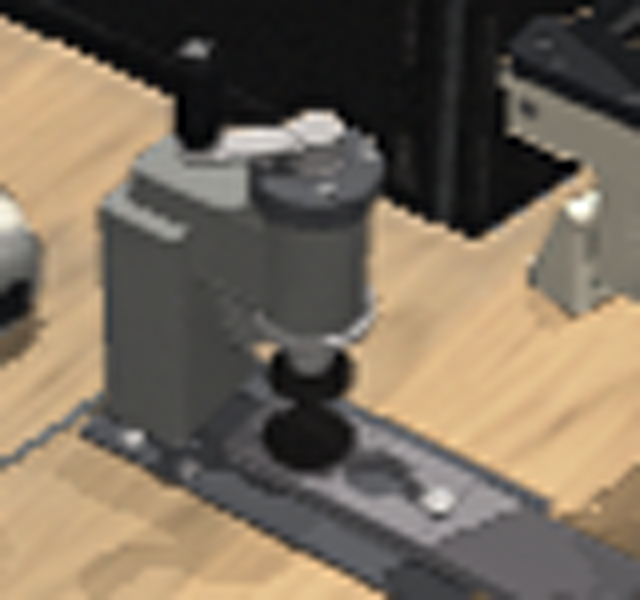

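Stud head sits in the slot away from the wide hole and the plate lies flat. Next I turn the camera towards the knob for a precise look.

Emit:
drive_tool --pt "0 0 0 1 0 0 -0.12" --pt "0 0 0 2 0 0 -0.24" --pt "0 0 0 2.4 0 0 -0.36" --pt "0 0 0 2.4 0 0 -0.48" --pt "0 0 0 2.4 0 0 -0.6" --pt "0 0 0 2.4 0 0 -0.72" --pt "0 0 0 2.4 0 0 -0.84" --pt "0 0 0 2.4 0 0 -0.96" --pt "0 0 0 2.4 0 0 -1.08" --pt "0 0 0 2.4 0 0 -1.2" --pt "0 0 0 2.4 0 0 -1.32" --pt "0 0 0 2.4 0 0 -1.44" --pt "0 0 0 2.4 0 0 -1.56"

```text
t: 14.37
tool_pos: [0.4515, -0.144, 0.3171]
orientation: [-2.191, -2.247, 0.002]
force: [0.7, 0.1, 0.0]
opening: 0.0933
```

Emit:
drive_tool --pt "0 0.3 0.1 0 0 0 -0.12" --pt "0 0.6 0.2 0 0 0 -0.24" --pt "0 0.9 0.3 0 0 0 -0.36" --pt "0 1.2 0.4 0 0 0 -0.48" --pt "0 1.5 0.5 0 0 0 -0.6" --pt "0 1.8 0.6 0 0 0 -0.72" --pt "0 2.1 0.7 0 0 0 -0.84" --pt "0 2.4 0.8 0 0 0 -0.96" --pt "0 2.7 0.9 0 0 0 -1.08" --pt "0 3 1 0 0 0 -1.2" --pt "0 3.3 1 0 0 0 -1.32" --pt "0 3.6 1 0 0 0 -1.44" --pt "0 3.6 1 0 0 0 -1.58" --pt "0 3.6 1 0 0 0 -1.58" --pt "0 3.6 1 0 0 0 -1.58"

```text
t: 15.62
tool_pos: [0.5415, -0.1191, 0.3175]
orientation: [-3.14, -0.038, 0.005]
force: [-0.3, 0.2, -0.9]
opening: 0.0929
```

```bash
python3 - <<'E'
from h import *
s=robot.read_state(); print(s['t'],s['tool_pos'],s['orientation'],s['force'],s['q'])
c=cam('wrist','w10.png');cam('top','t10.png');s=cam('scene','s10.png')
g=lambda x,y:(245+x/4.4,155+y/4.4)
print('tower foot corner',onz(s,[g(500,152)],0).round(3))
E
```

```text
15.6167 [ 0.54152565 -0.11914391  0.31751744] [-3.14026306 -0.03832361  0.00501043] [-0.34433305  0.16304801 -0.94448947] [-3.09053890e-01 -8.82021039e-03  1.49967945e+00  2.84594688e-05
  1.65410575e+00  1.23733807e+00]
tower foot corner [[ 0.66 -0.32  0.  ]]
```

View pics/w10.png

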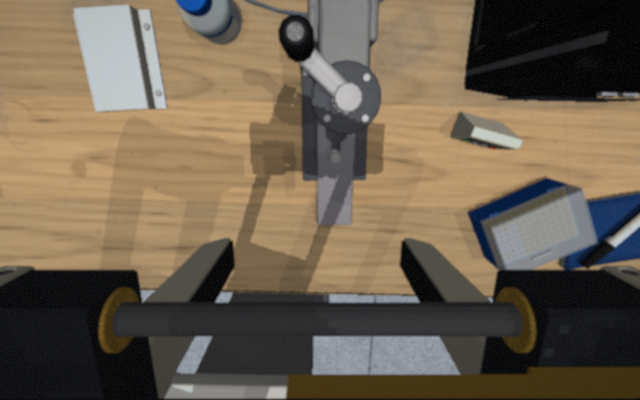

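Knob top at (297,34), hub cap at (348,97), gear case disc centred about (346,97).

```bash
python3 - <<'E'
from h import *
c=cam('wrist');s=cam('scene');t=cam('top')
a=c['image'][:,:,::-1][0:190,260:400]; cv2.imwrite('pics/w10z.png',cv2.resize(a,None,fx=4,fy=4,interpolation=cv2.INTER_CUBIC)[:600])
print('knob wrist',onz(c,[(297,34)],.25).round(4),'hub',onz(c,[(348,97)],.21).round(4),'disc',onz(c,[(346.5,97)],.184).round(4))
kt=onz(t,[(310+241/7,150+117/7)],.25);ks=onz(s,[(300+197/8,160+47/8)],.25)
print('knob top',kt.round(4),'scene',ks.round(4))
E
```

```text
knob wrist [[ 0.6622 -0.1045  0.25  ]] hub [[ 0.6297 -0.1399  0.21  ]] disc [[ 0.6309 -0.141   0.184 ]]
knob top [[ 0.6616 -0.1029  0.25  ]] scene [[ 0.6586 -0.1014  0.25  ]]
```

View pics/w10z.png

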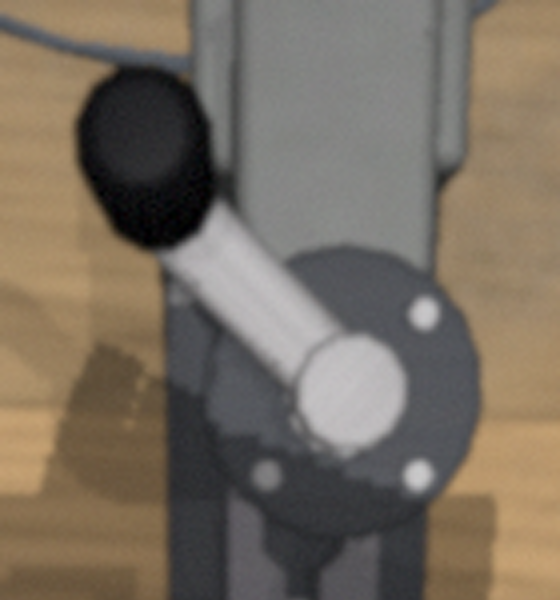

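Before cranking, one close look at the foot height from the front with the tool tilted.

Emit:
drive_tool --pt "0 -1 -0.3 -1 0 -0.1 0" --pt "0 -2 -0.6 -2 0 -0.2 0" --pt "0 -3 -0.9 -3 0 -0.32 0" --pt "0 -3.2 -0.9 -4.5 0 -0.44 0" --pt "0 -3.2 -0.9 -6 0 -0.56 0" --pt "0 -3.2 -0.9 -7.5 0 -0.68 0" --pt "0 -3.2 -0.9 -9 0 -0.7 0" --pt "0 -3.2 -0.9 -10 0 -0.7 0" --pt "0 -3.2 -0.9 -10 0 -0.7 0" --pt "0 -3.2 -0.9 -10 0 -0.7 0" --pt "0 -3.2 -0.9 -10 0 -0.7 0"

```text
t: 16.83
tool_pos: [0.4837, -0.1546, 0.0721]
orientation: [-2.955, -0.04, -1.045]
force: [0.3, 0.4, -0.0]
opening: 0.0928
```

```bash
python3 - <<'E'
from h import *
s=robot.read_state(); print(s['t'],s['tool_pos'],s['orientation'],s['force'],s['q'])
c=cam('wrist','w11.png');print(c['T'].round(3))
a=c['image'][:,:,::-1][0:150,220:420]; cv2.imwrite('pics/w11z.png',cv2.resize(a,None,fx=4,fy=4,interpolation=cv2.INTER_CUBIC)[:600])
E
```

```text
16.8333 [ 0.48367005 -0.15457088  0.07210669] [-2.95469638 -0.040034   -1.04512815] [ 0.27606137  0.39396163 -0.02308931] [-0.71547637 -0.46325129  2.49669852  0.71461593  0.70346552  0.36629   ]
[[ 0.026 -0.918  0.395  0.454]
 [-1.    -0.024  0.01  -0.155]
 [ 0.001 -0.395 -0.918  0.229]
 [ 0.     0.     0.     1.   ]]
```

View pics/w11z.png

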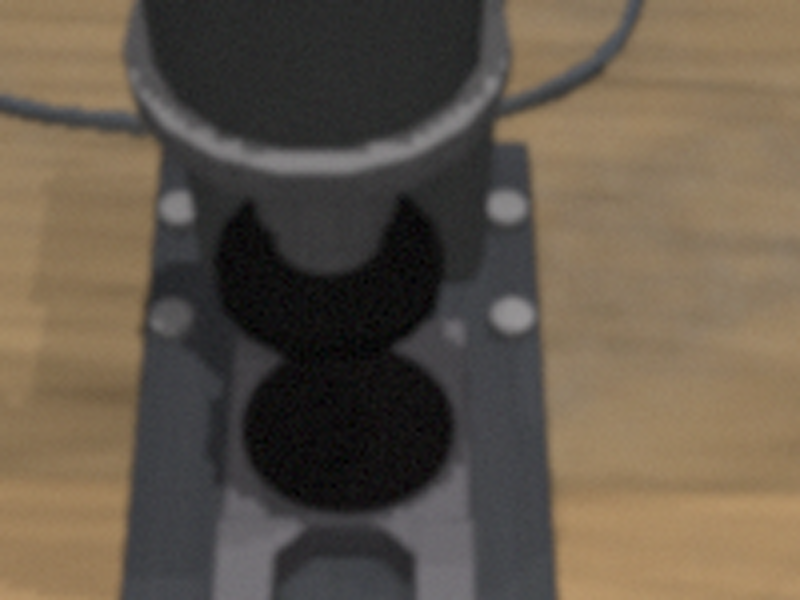

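```bash
python3 - <<'E'
from h import *
c=cam('wrist')
f=lambda x,y:(220+x/4,y/4)
o,d=ray(c,[f(330,362)]);d=d[0]
k=(.609-o[0])/d[0];print('foot front rim',o+k*d)
print('seat front',onz(c,[f(348,512)],.018).round(4),'seat sides',onz(c,[f(243,428),f(453,428)],.018).round(4))
e=onz(c,[f(130,480),f(548,480)],.006);print('base edges',e.round(4)); print('slot edges of plate',onz(c,[f(232,500),f(470,500)],.018).round(4))
o,D=ray(c,[f(216,257),f(443,257)])
for z in(.05,.055,.06,.065,.07): P=o+D*((z-o[2])/D[:,2])[:,None]; print(z,P.round(4).tolist(),P[0,1]-P[1,1])
E
```

```text
foot front rim [ 0.609      -0.14197328  0.06240172]
seat front [[ 0.6117 -0.1437  0.018 ]] seat sides [[ 0.6321 -0.1213  0.018 ]
 [ 0.6333 -0.1645  0.018 ]]
base edges [[ 0.6276 -0.0963  0.006 ]
 [ 0.6301 -0.1854  0.006 ]]
slot edges of plate [[ 0.614  -0.1204  0.018 ]
 [ 0.6153 -0.168   0.018 ]]
0.05 [[0.6451, -0.1186, 0.05], [0.6463, -0.161, 0.05]] 0.04243062947749718
0.055 [[0.6398, -0.1196, 0.055], [0.6409, -0.1608, 0.055]] 0.041250980129419634
0.06 [[0.6345, -0.1206, 0.06], [0.6356, -0.1607, 0.06]] 0.04007133078134205
0.065 [[0.6291, -0.1216, 0.065], [0.6303, -0.1605, 0.065]] 0.03889168143326449
0.07 [[0.6238, -0.1227, 0.07], [0.6249, -0.1604, 0.07]] 0.03771203208518689
```

Foot's lower rim at (302,90) puts its underside about 60 mm up (the scene view, bias corrected, agrees), so about 42 mm or 11 rad to contact, and 2.0 turns in all. Moving up and over the knob.

Emit:
drive_tool --pt "0 0 0 1.5 0 0.1 0" --pt "0 0 0 3 0 0.22 0" --pt "0 0 0 4.5 0 0.34 0" --pt "0 0 0 6 0 0.46 0" --pt "0 0 0 7.5 0 0.58 0" --pt "0 0 0 9 0 0.7 0" --pt "0 0 0 10.2 0 0.7 0" --pt "0 0 0 10.2 0 0.7 0" --pt "0 0 0 10.2 0 0.7 0"

```text
t: 17.68
tool_pos: [0.4856, -0.1553, 0.3313]
orientation: [-3.132, -0.035, 0.019]
force: [-0.1, -0.2, -1.1]
opening: 0.093
```

Emit:
drive_tool --pt "0 0.5 0.2 0 0 0 0.12" --pt "0 1 0.4 0 0 0 0.24" --pt "0 1.5 0.6 0 0 0 0.36" --pt "0 2 0.8 0 0 0 0.48" --pt "0 2.5 1 0 0 0 0.6" --pt "0 3 1.2 0 0 0 0.72" --pt "0 3.5 1.4 0 0 0 0.84" --pt "0 4 1.6 0 0 0 0.96" --pt "0 4.5 1.8 0 0 0 1.08" --pt "0 5 2 0 0 0 1.2" --pt "0 5.5 2 0 0 0 1.32" --pt "0 6 2 0 0 0 1.44" --pt "0 6.5 2 0 0 0 1.55" --pt "0 6.5 2 0 0 0 1.55" --pt "0 6.5 2 0 0 0 1.55"

```text
t: 18.93
tool_pos: [0.6455, -0.1051, 0.3263]
orientation: [2.222, 2.217, -0.037]
force: [-0.1, -0.4, 0.3]
opening: 0.0927
```

```bash
python3 - <<'E'
from h import *
s=robot.read_state(); print(s['t'],s['tool_pos'],s['orientation'],s['force'],s['wrist_torque'],s['q'])
cam('wrist','w12.png')
E
```

```text
18.9333 [ 0.64552213 -0.10512422  0.32631238] [ 2.22239348  2.21725926 -0.03696063] [-0.11501209 -0.43729946  0.25179249] [-0.06406485 -0.07571262  0.03217816] [-0.22841726  0.27307173  1.17762498 -0.02124708  1.70158722 -0.22876286]
```

View pics/w12.png

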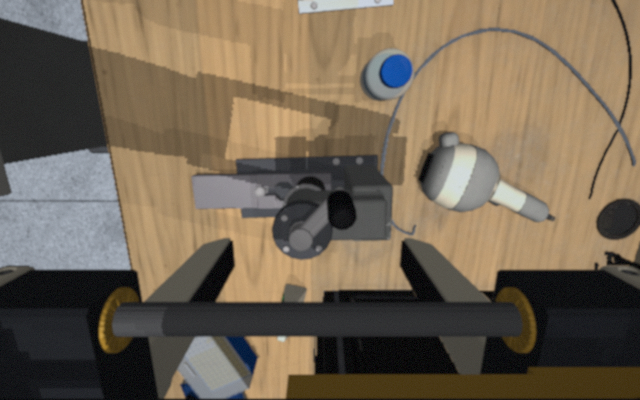

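```bash
python3 - <<'E'
from h import *
c=cam('wrist')
a=c['image'][:,:,::-1][150:280,250:420]; cv2.imwrite('pics/w12z.png',cv2.resize(a,None,fx=4.5,fy=4.5,interpolation=cv2.INTER_CUBIC))
print(onz(c,[(342,203)],.25).round(4),'hub',onz(c,[(300,237)],.21).round(4),'stud',onz(c,[(263,190)],.0245).round(4))
print(R.from_rotvec(robot.read_state()['orientation']).as_matrix().round(3))
E
```

```text
[[ 0.6627 -0.0918  0.25  ]] hub [[ 0.63   -0.1341  0.21  ]] stud [[ 0.5655 -0.1395  0.0245]]
[[ 0.003  1.    -0.014]
 [ 1.    -0.003 -0.018]
 [-0.018 -0.014 -1.   ]]
```

View pics/w12z.png

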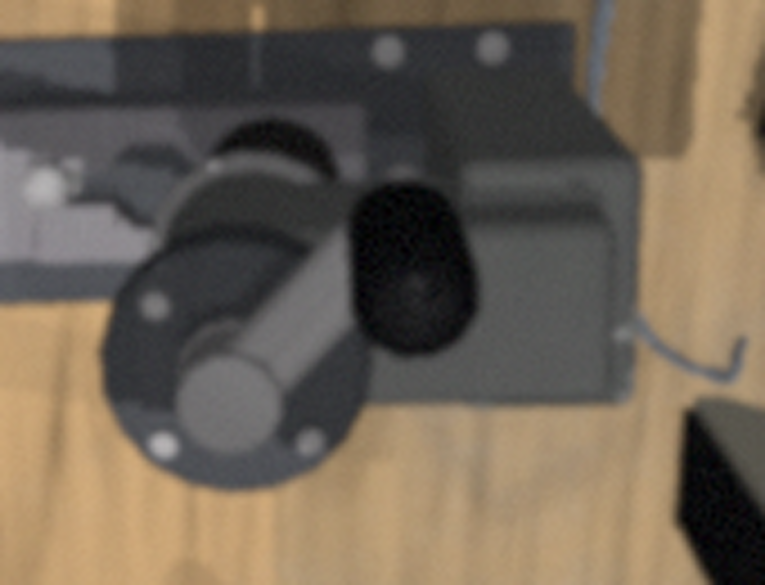

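Knob top is at (343,215), hub cap at (301,239), consistent with the knob at (0.662,-0.104). Descending around it.

Emit:
drive_tool --pt "0 0.67 0.04 0 0.018 -0.014 0" --pt "0 0.67 0.04 -1 0.018 -0.014 0" --pt "0 0.67 0.04 -2 0.018 -0.014 0" --pt "0 0.67 0.04 -3 0.018 -0.014 0" --pt "0 0.67 0.04 -3.5 0.018 -0.014 0" --pt "0 0.67 0.04 -3.5 0.018 -0.014 0" --pt "0 0.67 0.04 -3.5 0.018 -0.014 0"

```text
t: 19.62
tool_pos: [0.6626, -0.1043, 0.2396]
orientation: [-2.221, -2.221, 0.001]
force: [0.5, -0.6, 0.9]
opening: 0.093
```

```bash
python3 - <<'E'
from h import *
s=robot.read_state(); print(s['t'],s['tool_pos'],s['orientation'],s['force'],s['wrist_torque'],s['q'])
c=cam('wrist','w13.png')
print(proj(c,[[.6624,-.1041,.25],[.6624,-.1041,.23]]))
E
```

```text
19.6167 [ 0.66258311 -0.10431689  0.23957206] [-2.22110310e+00 -2.22065147e+00  9.31185575e-04] [ 0.50091466 -0.62244909  0.87899307] [-0.02581031 -0.09465898  0.01448108] [-2.32520162e-01  3.24056100e-01  1.27272959e+00 -8.56305699e-05
  1.54579724e+00 -2.32314622e-01]
[[314.79831768 285.31288755]
 [315.0538837  265.30464678]]
```

View pics/w13.png

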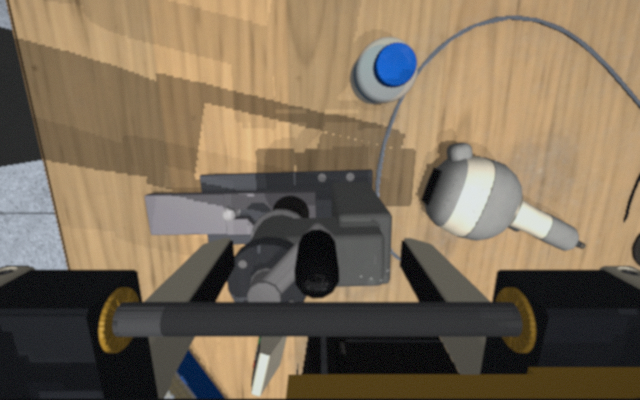

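Knob sits centred between the fingers at (317,275). Closing.

Emit:
drive_tool --pt "0.5 0 0 0 0 0 0" --pt "1 0 0 0 0 0 0" --pt "1 0 0 0 0 0 0" --pt "1 0 0 0 0 0 0" --pt "1 0 0 0 0 0 0" --pt "1 0 0 0 0 0 0" --pt "1 0 0 0 0 0 0" --pt "1 0 0 0 0 0 0" --pt "1 0 0 0 0 0 0" --pt "1 0 0 0 0 0 0" --squeeze 40

```text
t: 20.5
tool_pos: [0.6633, -0.1043, 0.2394]
orientation: [2.22, 2.223, -0.0]
force: [-0.0, 0.0, 0.0]
opening: 0.0311
```

```bash
python3 - <<'E'
from h import *
s=robot.read_state(); print(s['t'],s['tool_pos'],s['force'],s['opening'])
ax=np.array([.6294,-.1415]); p=s['tool_pos'][:2]-ax; print(np.hypot(*p),np.degrees(np.arctan2(p[1],p[0])))
a0=np.arctan2(.0374,.0330)
P0=50*np.array([np.cos(a0),np.sin(a0)])
for st in (np.radians(12),):
  L=[]
  for k in range(1,61):
    a=a0-k*st; L.append(((50*np.array([np.cos(a),np.sin(a)])-P0)/25).round(2).tolist())
  print(np.degrees(a0)); 
  print(L[:30])
E
```

```text
20.5 [ 0.66326201 -0.10433582  0.23940638] [-0.01716915  0.02278304  0.02078049] 0.03108493500420407
0.05027735060894319 47.661894393123305
48.57633437499735
[[0.28, -0.31], [0.5, -0.67], [0.63, -1.06], [0.68, -1.48], [0.64, -1.9], [0.51, -2.29], [0.31, -2.66], [0.03, -2.97], [-0.31, -3.22], [-0.69, -3.4], [-1.09, -3.49], [-1.51, -3.49], [-1.92, -3.41], [-2.31, -3.24], [-2.65, -3.0], [-2.93, -2.69], [-3.14, -2.33], [-3.28, -1.94], [-3.32, -1.52], [-3.28, -1.1], [-3.16, -0.7], [-2.95, -0.34], [-2.68, -0.03], [-2.34, 0.22], [-1.96, 0.4], [-1.55, 0.49], [-1.13, 0.49], [-0.72, 0.41], [-0.34, 0.24], [0.0, -0.0]]
```

Emit:
drive_tool --pt "1 0 0 0 0 0 0" --pt "1 0 0 0 0 0 0" --pt "1 0 0 0 0 0 0" --pt "1 0 0 0 0 0 0"

```text
t: 20.83
tool_pos: [0.6629, -0.1044, 0.2394]
orientation: [-2.22, -2.222, 0.001]
force: [-4.1, -0.7, 1.4]
opening: 0.0212
```

Emit:
drive_tool --pt "1 0.28 -0.31 0 0 0 0" --pt "1 0.5 -0.67 0 0 0 0" --pt "1 0.63 -1.06 0 0 0 0" --pt "1 0.68 -1.48 0 0 0 0"

```text
t: 21.17
tool_pos: [0.6793, -0.1404, 0.2393]
orientation: [-2.217, -2.221, 0.002]
force: [-12.4, 5.8, 5.2]
opening: 0.0211
```

```bash
cat > st.py <<'E'
from h import *
s=robot.read_state()
ax=np.array([.6294,-.1415]); p=s['tool_pos'][:2]-ax; a=np.arctan2(p[1],p[0]); f=s['force']
print(s['t'],s['tool_pos'].round(4),f.round(2),s['opening'],'r',np.hypot(*p).round(4),'ang',np.degrees(a).round(1),'rad F',f[0]*np.cos(a)+f[1]*np.sin(a),'resist',-(f[0]*np.sin(a)-f[1]*np.cos(a)))
E
python3 st.py
```

```text
21.1667 [ 0.6793 -0.1404  0.2393] [-12.38   5.76   5.22] 0.021058890810429044 r 0.0499 ang 1.2 rad F -12.25902598448519 resist 6.0239300571173775
```

Emit:
drive_tool --pt "1 -0.12 -0.42 0 0 0 0" --pt "1 -0.25 -0.81 0 0 0 0" --pt "1 -0.45 -1.18 0 0 0 0" --pt "1 -0.73 -1.49 0 0 0 0" --pt "1 -1.07 -1.74 0 0 0 0"

```text
t: 21.58
tool_pos: [0.6547, -0.1842, 0.2395]
orientation: [2.218, 2.223, 0.005]
force: [4.1, 6.0, -0.8]
opening: 0.0211
```

```bash
python3 st.py
```

```text
21.5833 [ 0.6547 -0.1842  0.2395] [ 4.08  5.99 -0.76] 0.021143355024920284 r 0.0496 ang -59.3 rad F -3.076224542634433 resist 6.56340406008113
```

Emit:
drive_tool --pt "1 -0.38 -0.18 0 0 0 0" --pt "1 -0.78 -0.27 0 0 0 0" --pt "1 -1.2 -0.27 0 0 0 0" --pt "1 -1.61 -0.19 0 0 0 0" --pt "1 -2.0 -0.02 0 0 0 0" --pt "1 -2.34 0.22 0 0 0 0"

```text
t: 22.08
tool_pos: [0.5961, -0.1793, 0.2395]
orientation: [2.218, 2.22, 0.004]
force: [8.5, 1.3, -5.1]
opening: 0.0212
```

```bash
python3 st.py
```

```text
22.0833 [ 0.5961 -0.1793  0.2395] [ 8.53  1.25 -5.09] 0.021245822523070203 r 0.0504 ang -131.4 rad F -6.5802994830953745 resist 5.56395147965171
```

Emit:
drive_tool --pt "1 -0.28 0.31 0 0 0 0" --pt "1 -0.5 0.67 0 0 0 0" --pt "1 -0.63 1.06 0 0 0 0" --pt "1 -0.68 1.48 0 0 0 0" --pt "1 -0.64 1.9 0 0 0 0"

```text
t: 22.5
tool_pos: [0.5794, -0.1328, 0.2395]
orientation: [2.219, 2.219, -0.0]
force: [4.6, -6.9, -4.1]
opening: 0.0212
```

```bash
python3 st.py
```

```text
22.5 [ 0.5794 -0.1328  0.2395] [ 4.65 -6.88 -4.11] 0.021194872811100093 r 0.0507 ang 170.1 rad F -5.760651517610284 resist 5.982899782769622
```

Emit:
drive_tool --pt "1 0.13 0.39 0 0 0 0" --pt "1 0.33 0.76 0 0 0 0" --pt "1 0.61 1.07 0 0 0 0" --pt "1 0.95 1.32 0 0 0 0" --pt "1 1.33 1.5 0 0 0 0" --pt "1 1.73 1.59 0 0 0 0" --pt "1 2.15 1.59 0 0 0 0" --pt "1 2.56 1.51 0 0 0 0" --pt "1 2.95 1.34 0 0 0 0" --pt "1 3.29 1.1 0 0 0 0"

```text
t: 23.33
tool_pos: [0.6614, -0.1032, 0.2394]
orientation: [-2.218, -2.223, -0.0]
force: [-5.6, 2.9, 2.5]
opening: 0.0212
```

```bash
python3 st.py
```

```text
23.3333 [ 0.6614 -0.1032  0.2394] [-5.61  2.88  2.54] 0.02117360617637883 r 0.0499 ang 50.2 rad F -1.3800594112619797 resist 6.1502253325802725
```

Emit:
drive_tool --pt "1 0.28 -0.31 0 0 0 0" --pt "1 0.5 -0.67 0 0 0 0" --pt "1 0.63 -1.06 0 0 0 0" --pt "1 0.68 -1.48 0 0 0 0"

```text
t: 23.67
tool_pos: [0.6789, -0.1399, 0.2394]
orientation: [-2.218, -2.223, -0.003]
force: [-2.6, 6.4, 1.0]
opening: 0.021
```

```bash
python3 st.py
```

```text
23.6667 [ 0.6789 -0.1399  0.2394] [-2.59  6.39  1.02] 0.020983808876894952 r 0.0496 ang 1.9 rad F -2.3827728450060817 resist 6.46939298818366
```

Emit:
drive_tool --pt "1 -0.04 -0.42 0 0 0 0" --pt "1 -0.17 -0.81 0 0 0 0" --pt "1 -0.37 -1.18 0 0 0 0" --pt "1 -0.65 -1.49 0 0 0 0" --pt "1 -0.99 -1.74 0 0 0 0"

```text
t: 24.08
tool_pos: [0.6547, -0.1842, 0.2395]
orientation: [2.218, 2.223, 0.005]
force: [3.6, 5.6, -2.3]
opening: 0.0208
```

```bash
python3 st.py
```

```text
24.0833 [ 0.6547 -0.1842  0.2395] [ 3.56  5.6  -2.29] 0.0208481213564249 r 0.0496 ang -59.3 rad F -2.99566229952673 resist 5.9246080672012535
```

Emit:
drive_tool --pt "1 -0.38 -0.18 0 0 0 0" --pt "1 -0.78 -0.27 0 0 0 0" --pt "1 -1.2 -0.27 0 0 0 0" --pt "1 -1.61 -0.19 0 0 0 0" --pt "1 -2.0 -0.02 0 0 0 0" --pt "1 -2.34 0.22 0 0 0 0"

```text
t: 24.58
tool_pos: [0.5961, -0.1793, 0.2395]
orientation: [2.218, 2.22, 0.004]
force: [10.3, 2.2, -4.5]
opening: 0.0209
```

```bash
python3 st.py; python3 - <<'E'
from h import *
cam('scene','s14.png');cam('wrist','w14.png')
a=cv2.imread('pics/s14.png')[160:235,300:380]
cv2.imwrite('pics/s14z.png',cv2.resize(a,None,fx=8,fy=8,interpolation=cv2.INTER_CUBIC))
E
```

```text
24.5833 [ 0.5961 -0.1793  0.2395] [10.25  2.24 -4.48] 0.02089212232841854 r 0.0504 ang -131.4 rad F -8.459540107692083 resist 6.211449996194918
```

View pics/s14z.png

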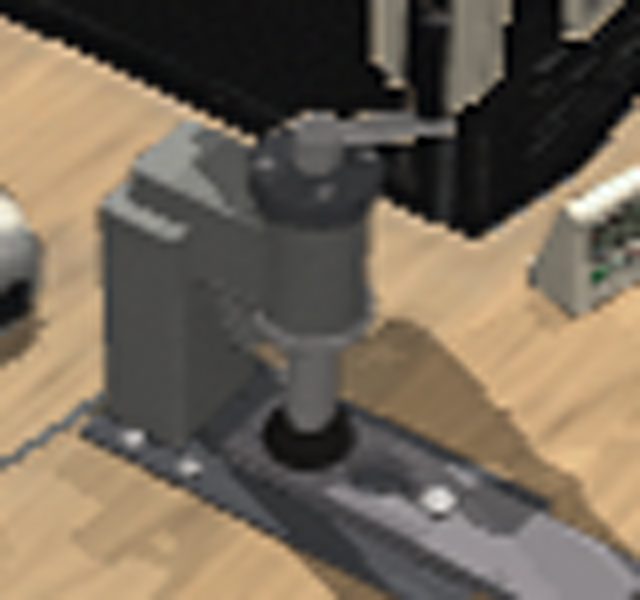

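View pics/w14.png

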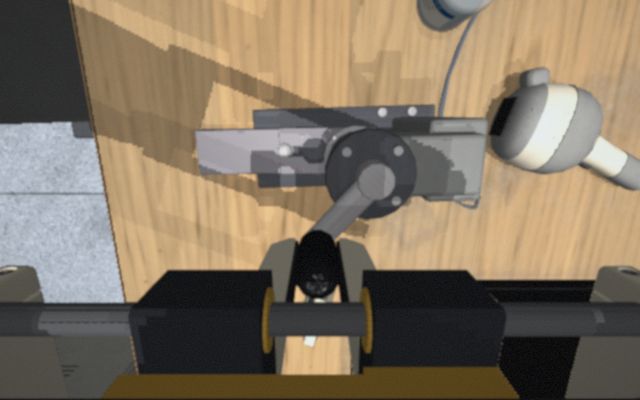

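Foot has reached just above the seat (both merged at about (310,437) in the zoom); resistance is still the free 6 N. Continue with force watching.

Emit:
drive_tool --pt "1 -0.28 0.31 0 0 0 0" --pt "1 -0.5 0.67 0 0 0 0" --pt "1 -0.63 1.06 0 0 0 0" --pt "1 -0.68 1.48 0 0 0 0" --pt "1 -0.64 1.9 0 0 0 0"

```text
t: 25.1
tool_pos: [0.5794, -0.1331, 0.2395]
orientation: [2.22, 2.219, -0.002]
force: [4.7, -6.9, -4.7]
opening: 0.021
```

```bash
python3 st.py
```

```text
25.1 [ 0.5794 -0.1331  0.2395] [ 4.66 -6.93 -4.66] 0.02101029635342944 r 0.0507 ang 170.5 rad F -5.744501558485203 resist 6.061255574238699
```

Emit:
drive_tool --pt "1 0.13 0.39 0 0 0 0" --pt "1 0.33 0.76 0 0 0 0" --pt "1 0.61 1.07 0 0 0 0"

```text
t: 25.35
tool_pos: [0.5935, -0.1059, 0.2395]
orientation: [-2.221, -2.221, 0.005]
force: [-5.9, -5.4, 2.6]
opening: 0.0213
```

```bash
python3 st.py
```

```text
25.35 [ 0.5935 -0.1059  0.2395] [-5.94 -5.42  2.61] 0.0212784127331956 r 0.0506 ang 135.2 rad F 0.4002483434343165 resist 8.028188131617963
```

Emit:
drive_tool --pt "1 0.34 0.25 0 0 0 0" --pt "1 0.72 0.43 0 0 0 0"

```text
t: 25.52
tool_pos: [0.6113, -0.0944, 0.2394]
orientation: [-2.219, -2.221, 0.004]
force: [-7.9, -2.6, 4.3]
opening: 0.0215
```

```bash
python3 st.py
```

```text
25.5167 [ 0.6113 -0.0944  0.2394] [-7.89 -2.63  4.34] 0.02149751838237863 r 0.0505 ang 111.0 rad F 0.3717912668762886 resist 8.306885905853132
```

Emit:
drive_tool --pt "1 0.4 0.09 0 0 0 0" --pt "1 0.82 0.09 0 0 0 0"

```text
t: 25.68
tool_pos: [0.632, -0.0913, 0.2394]
orientation: [-2.218, -2.221, 0.003]
force: [-8.7, 1.1, 4.6]
opening: 0.0215
```

```bash
python3 st.py
```

```text
25.6833 [ 0.632  -0.0913  0.2394] [-8.74  1.08  4.57] 0.02154358463737171 r 0.0502 ang 87.0 rad F 0.6236551309492795 resist 8.782748311898132
```

Resistance rose from 6.1 N (at 597° of turning) to 8.0, 8.3 and 8.8 N (632°, 656°, 681°), so contact came at about 600–630°. A small further step completes the quarter turn.

Emit:
drive_tool --pt "1 0.41 -0.08 0 0 0 0" --pt "1 0.58 -0.15 0 0 0 0"

```text
t: 25.85
tool_pos: [0.6473, -0.0948, 0.2394]
orientation: [-2.217, -2.221, 0.001]
force: [-6.9, 6.6, 4.8]
opening: 0.0212
```

```bash
python3 st.py
```

```text
25.85 [ 0.6473 -0.0948  0.2394] [-6.86  6.64  4.8 ] 0.02123871959379104 r 0.05 ang 69.1 rad F 3.7542416431036 resist 8.777719231721072
```

Emit:
drive_tool --pt "0.6 0 0 0 0 0 0" --pt "0.4 0 0 0 0 0 0" --pt "0.2 0 0 0 0 0 0" --pt "0 0 0 0 0 0 0" --pt "0 0 0 0 0 0 0" --pt "0 0 0 0 0 0 0" --pt "0 0 0 1 0 0 0" --pt "0 0 0 2 0 0 0" --pt "0 0 0 3 0 0 0" --pt "0 0 0 4 0 0 0" --pt "0 -1 0 4 0 0 -0.1" --pt "0 -2 0 4 0 0 -0.2" --pt "0 -3 0 4 0 0 -0.3" --pt "0 -4 0 4 0 0 -0.4" --pt "0 -5 0 4 0 0 -0.5" --pt "0 -5 0 4 0 0 -0.6" --pt "0 -5 0 4 0 0 -0.6" --pt "0 -5 0 4 0 0 -0.6"

```text
t: 27.35
tool_pos: [0.5224, -0.0959, 0.34]
orientation: [2.775, 1.471, 0.001]
force: [-0.2, -0.2, -0.1]
opening: 0.0928
```

```bash
python3 st.py; python3 - <<'E'
from h import *
cam('scene','s15.png');cam('wrist','w15.png');cam('top','t15.png')
a=cv2.imread('pics/s15.png')[160:235,300:380]
cv2.imwrite('pics/s15z.png',cv2.resize(a,None,fx=8,fy=8,interpolation=cv2.INTER_CUBIC))
E
```

```text
27.35 [ 0.5224 -0.0959  0.34  ] [-0.23 -0.23 -0.07] 0.09284169356071681 r 0.1163 ang 156.9 rad F 0.11757227578893022 resist 0.29938828762002484
```

View pics/s15z.png

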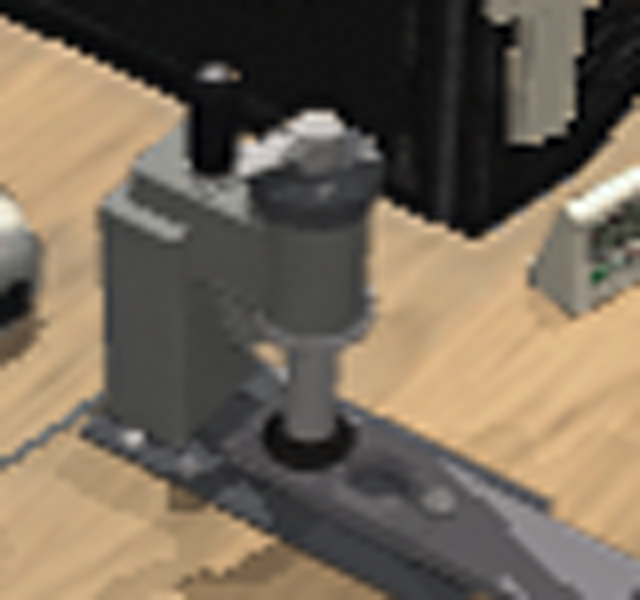

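View pics/w15.png

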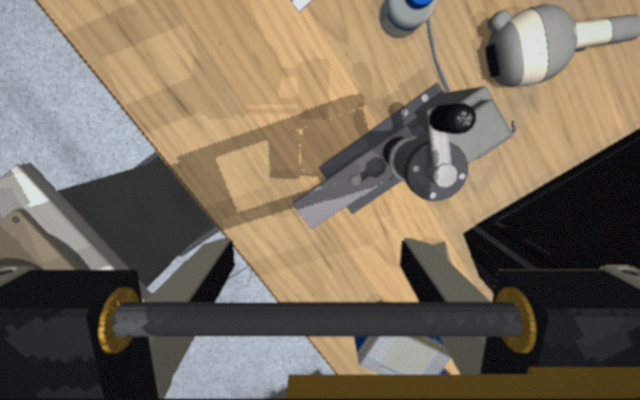

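View pics/t15.png

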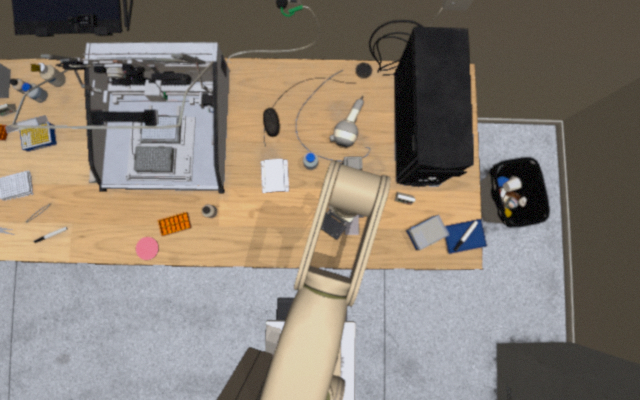

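The foot sits on the seat, the knob stayed where I left it, the plate is still keyed, and the bottles, tip box and timer are where they started. Handing in.

```bash
python3 -c "
from plant import robot
print(robot.close_job(), robot.read_state()['t'])"
```

```text
the job is handed in; nothing more can be done
the job is handed in; nothing more can be done
```

The sole plate is keyed on the jack's stud and the foot is wound down onto it. I handed the job in at about 27.4 s, and `close_job` gives no verdict.

- **Plate:** I pulled it out of the dock, re-gripped it on the grip half, turned it round and lowered it over the stud with no resistance. It then went in 35 mm until a push reaction of about 9 N, and the pictures showed the stud in the narrow slot and the seat under the foot.
- **Crank:** I wound it about 699° clockwise in total. The resistance at the knob was still the free 6.1 N at 597° and had risen to 8.0–8.8 N from 632° on. That puts first contact at about 600–630° and the winding past it at 70–100°.
- **Foot load:** I estimate 30–45 N. It is worked out from the crank angle and the knob force, not measured directly.
- **Last checks:** The final pictures showed the foot on the seat, the plate still in place, the bystanders where they had been, and the gripper clear with about 0 N on the wrist.
- **What disagreed:** The foot height I measured (about 60 mm) predicted contact near 630°, while the force pointed nearer 600°. The last two resistance readings were equal (8.8 N) although the load should have risen slightly. My estimate of the leg axis was about 2 mm off in x, which showed as up to 12 N of sideways force on the knob until I corrected it.

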